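# Refill the muffin box, ease its sprung lid shut and lean the menu board against it

## Task

Refill the buffet's wooden muffin box: open its sprung lid fully so that it stays up, put every muffin from the serving board into the box, then ease the lid all the way down by hand and never let it snap shut. Then take the small menu board out of its stand and lean it, standing on its short edge, against the front of the closed box to the right of the lid's handle, and leave the two tealights beside it where they are.

Things in the scene. Friction and masses are not known exactly. Their poses are not given: they have to be found in the camera images.
- box_floor (a point): Centre of the inner floor of the muffin box, a fixed open wooden box, outside 142 x 282 x 68 mm (x, y, z), walls 6 mm thick, floor 20 mm, inside 130 x 270 mm and 48 mm deep. The floor is 20 mm above the table. The axes are the box's: +x to its back (hinge side), -x to its front (robot side), +y to the left seen from the robot, z up.
- box_hinge (a point): Middle of the lid's hinge line, 75 mm behind the box's centre and 72 mm above the table; the hinge runs along the box's y axis. The lid panel is 8 mm thick and 282 mm wide; shut, it lies 68 to 76 mm above the table, its front edge flush with the box's front face.
- lid (a joint): Angle of the lid in rad: 0 shut flat on the rim (start), 1.75 open against its stop, a little past upright. Over-centre spring hinge: above about 1.4 rad the spring holds it open (up to 0.3 Nm to pull it over); below that spring and weight pull it shut, up to 0.8 Nm (4 to 5 N at the handle), and let go it slams.
- lid_handle (a point): Grip point of the lid's handle, a wooden tab in the plane of the lid at the middle of its front edge: 20 mm wide (along the box's y), 12 mm thick, 49 mm long. The point is 180 mm from the hinge line, 15 mm short of the tab's end, 34 mm beyond the panel's edge. Open, the tab points up; shut, to the robot, 72 mm above the table. Pinched across its 20 mm it can pivot between the fingers.
- board_centre (a point): Centre of the loose menu board, a flat dark blank slab 10 x 90 x 140 mm (x thickness, y width, z height), 120 g. It starts upright in the slot of a fixed wooden stand (50 x 110 x 36 mm, slot 14 mm wide, its floor 6 mm above the table), so that its centre is 76 mm above the table.
- tealight: Bystander: tealight glass, 60 x 60 x 64 mm, origin at the centre of its underside.
- tealight_2: Bystander: tealight glass, 60 x 60 x 64 mm, origin at the centre of its underside.
- muffin_0_centre (a point): Centre, half-way up, of a small muffin about 41 mm across and 35 mm high, 42 g, standing on the serving board (a fixed board 235 x 385 mm, top 22 mm above the table), if present.
- muffin_1_centre (a point): Centre, half-way up, of a small muffin about 43 mm across and 34 mm high, 42 g, standing on the serving board (a fixed board 235 x 385 mm, top 22 mm above the table), if present.
- muffin_2_centre (a point): Centre, half-way up, of a small muffin about 40 mm across and 36 mm high, 42 g, standing on the serving board (a fixed board 235 x 385 mm, top 22 mm above the table), if present.
- muffin_3_centre (a point): Centre, half-way up, of a small muffin about 42 mm across and 32 mm high, 42 g, standing on the serving board (a fixed board 235 x 385 mm, top 22 mm above the table), if present.
- muffin_4_centre (a point): Centre, half-way up, of a small muffin about 39 mm across and 35 mm high, 42 g, standing on the serving board (a fixed board 235 x 385 mm, top 22 mm above the table), if present.
- menu_board: The menu board whole: origin at the centre of its lower short edge face, axes as at board_centre.
- muffin_box: The muffin box with its lid: origin on the table under the middle of the box, axes as at box_floor.
Not all that is in view belongs to the job. Leave any green or turquoise look-alike of the part that bears muffin_0_centre alone. What is shaped like the part that bears muffin_1_centre but turquoise is not meant.

How it is judged:
By the outcome, as a careful person would: the job done as asked, in the order asked, and still so for the second after the job is handed in, with the robot touching nothing.
Of muffin_0, muffin_1, muffin_2, muffin_3, muffin_4 only 3 to 5 are there at a start; the rules pass over those that are not, and their reading is None.
At some moment in a run one of muffin_0, muffin_1, muffin_2, muffin_3, muffin_4 may be knocked a few centimetres aside while the robot is not near it.
It also fails if it takes over 210 s, if anything falls off the work surface, if the arm or the gripper's body presses on something with over 40 N, if the wrist force passes 120 N, or if a joint passes its speed limit or range.

## Robot

A 6-joint arm with a two-finger parallel gripper is mounted at the origin on a cart in front of the work surface, level with it; the furniture and walls round the work are solid. World frame = base frame: x ahead of the robot, y to its left, z up, the work surface at z = 0. Lengths are in mm, angles in rad, forces in N, time in s.
With the tool pointing down it reaches from about 275 to 1000 mm from the base axis. Payload 8.4 kg.
Tool frame: the origin (TCP) lies at the centre of the arm's flange, where the gripper is bolted on; the fingertips stand 173 mm ahead of it and the grasp point (between the pads) lies 155 mm ahead of it (tcp_to_tips is the distance from the TCP to the fingertips, in mm); z points along the fingers, x is the direction in which the jaws open and shut, and the axes are right-handed (so a half turn about z gives the same grasp; the last joint's range is limited). The gripper opens to 85 mm and grips with 20 to 120 N. Pads are 22 mm wide; open, the fingers measure 114 mm over their backs; the gripper's body (76 mm by 85 mm) begins 54 mm behind the grasp point. The pads swing forward as they close: fully open they stand 13 mm farther back than shut.
Start: joints at [1.281, 0.353, 1.633, -0, 1.155, -0.002], TCP at [177.401, 599.298, 404.681] pointing down, gripper open.
Joint ranges: [-2.63, 2.63], [-0.92, 2.1], [0.06, 2.66], [-1.3, 4.44], [0, 2.69], [-3.02, 3.02]. Speed limits (rad/s): [2.22, 2.22, 2.79, 3.14, 3.14, 3.14].

## Interface

Orientations are given as [roll, pitch, yaw] about the fixed x, y, z axes, in that order (R = Rz(yaw) Ry(pitch) Rx(roll)).
In Python, from rig import sense, grab_frame, camera_info, sign_off, tcp_to_tips gives the robot as it stands.
- The arm moves only by the shell command python3 -m creep 'ROWS' [FORCE]. ROWS is text: rows parted by semicolons, each of 5 numbers parted by spaces: the opening in per cent of the stroke, from 0 (shut) to 100 (fully open), then the shift along the tool's x, y, z in cm, then the turn about the tool's z in degrees. In form: fingers tx ty tz roll; .... A call has 1 to 20 rows; each row is the pose to reach, as a shift and turn from the pose measured when the call began, along the tool's axes at that moment; what a row does not reach only later rows make up. A row lasts 1/10 s, in which the tool goes at most 50 mm and 8.59 degrees, less where a joint would pass 70% of its speed; a pose out of reach is approached as far as the arm can. A call with a gripper value outside its range is refused whole. The fingers move at their own pace and stop on an object; FORCE is the grip in N (left out, the last holds). Time passes only in rows, so rows that repeat a pose let the fingers close. It gives the time, the measured TCP pose, the force and the opening at its end, in the units of the state.
- sense(): the state, without advancing time (a new reading comes with each control period).
- grab_frame(name): name is "scene" or "top"; returns (picture, depth): 384x512x3 uint8, blue, green, red; 384x512 float32, mm along the optical axis (not along the pixel's ray), 0 where there is no reading.
- camera_info(name): a dict with "vertical_fov" (degrees; the focal length in pixels is half the picture's height over the tangent of half this angle, whatever the lens; pixels are square), "cx", "cy" (the principal point, pixels), "world_to_cam" (4x4, takes a point from world to camera coordinates). Camera axes: x right, y down, z forward; pixel columns grow to the right and rows downward; lengths in mm; the calibration is good to about 2 mm. A picture is of the moment at which its call begins. camera_info takes no time and is no camera call.
- sign_off(): hands the job in, once; it reports no verdict.
The state is a dict: "clock": time; "qpos": joint angles; "qvel": joint speeds; "joint_efforts": joint torques, N m; "eef_pos": TCP position; "tcp_rot": TCP orientation; "contact_force": force on the tool from outside, world axes, zero at the start; "wrist_torque": the same for the moment, N m; "opening": opening from 0.0 (shut) to 1.0 (fully open).
Only numpy, scipy, OpenCV 4.12 (cv2) and the standard library are available. Lean on these libraries where they do the work, as an engineer would, in place of code of your own. Each camera call takes 0.05 s, during which the arm holds its last target.

## Working session

There is one attempt and no reset: what is moved stays moved. The work goes in short steps, Python scripts to look and compute and a shell command to move; the robot and the scene stay as the last step left them, time stands still between calls to the robot, and variables do not carry over. Pictures are saved under pics/ and viewed, and the job is handed in when it is done.

```bash
ls; mkdir -p pics; python3 - <<'E'
from rig import *
import cv2
print(sense())
for n in("scene","top"):
    p,d=grab_frame(n); cv2.imwrite(f"pics/{n}0.png",p); print(n,camera_info(n))
E
```

```text
pics
{'clock': 0.0, 'qpos': array([ 1.28061132e+00,  3.53616139e-01,  1.63411819e+00,  1.90832304e-05,
        1.15519121e+00, -2.39990232e-03]), 'qvel': array([-7.15598197e-05,  3.50606008e-04,  1.35748001e-04, -1.24545362e-03,
       -8.81695656e-05,  4.59692940e-04]), 'joint_efforts': array([-3.33296164e-03, -6.05252624e+01, -3.42075992e+01, -2.09938039e-04,
        9.33197007e-03,  4.24349673e-05]), 'eef_pos': array([177.32434577, 599.07678391, 403.98833366]), 'tcp_rot': array([-3.14157201e+00,  1.33283884e-03,  1.28300352e+00]), 'contact_force': array([ 0.08299014, -0.83855942,  0.01038135]), 'wrist_torque': array([0.03104993, 0.02330193, 0.01090403]), 'opening': 1.0000563245100227}
scene {'vertical_fov': 45.34284603888204, 'cx': 258.5643270268545, 'cy': 189.23638848320164, 'world_to_cam': array([[ 8.17386382e-01, -5.76087834e-01,  1.52025931e-03,
        -4.59306516e+02],
       [-2.33794160e-01, -3.34130067e-01, -9.13070309e-01,
         1.82824046e+02],
       [ 5.26516661e-01,  7.45975808e-01, -4.07799338e-01,
         1.24376725e+03],
       [ 0.00000000e+00,  0.00000000e+00,  0.00000000e+00,
         1.00000000e+00]])}
top {'vertical_fov': 47.402926376097604, 'cx': 259.210379119025, 'cy': 189.1373936719159, 'world_to_cam': array([[-2.54934975e-02, -9.99649224e-01, -7.17709718e-03,
        -8.19768563e+00],
       [-9.97640599e-01,  2.58987568e-02, -6.35805829e-02,
         5.26623980e+02],
       [ 6.37441583e-02,  5.53927209e-03, -9.97950900e-01,
         1.47984944e+03],
       [ 0.00000000e+00,  0.00000000e+00,  0.00000000e+00,
         1.00000000e+00]])}
```

View pics/scene0.png

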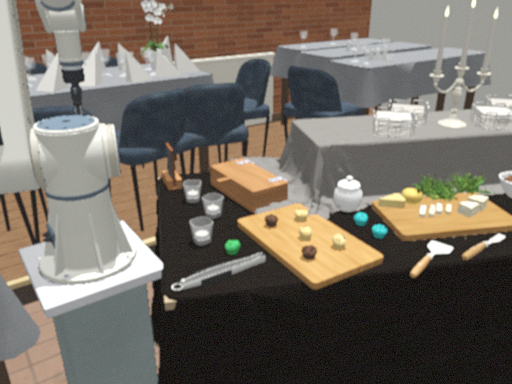

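View pics/top0.png

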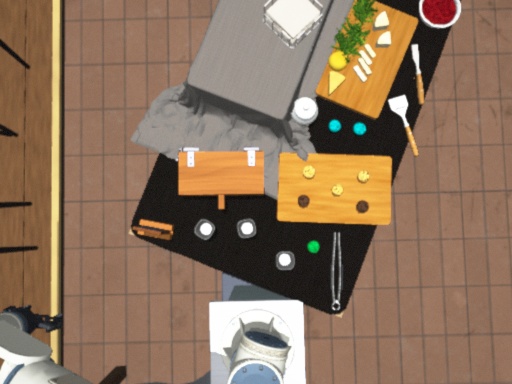

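The top view shows the box at (221,173), its handle at (221,202), and the menu board in its stand at (153,230). There are glasses at (204,229), (247,229) and (285,260). On the serving board, five muffins stand at (308,172), (363,176), (337,190), (304,201) and (362,207). The look-alikes are green at (313,246) and turquoise at (335,126) and (360,129).

```bash
cat > h.py <<'E'
from rig import *
import cv2, numpy as np
from scipy.spatial.transform import Rotation as Ro
def cam(n):
    c=camera_info(n); f=192/np.tan(np.radians(c["vertical_fov"])/2); return f,c["cx"],c["cy"],np.array(c["world_to_cam"])
def cloud(n,d):
    f,cx,cy,T=cam(n); v,u=np.mgrid[:384,:512]
    P=np.stack([(u-cx)*d/f,(v-cy)*d/f,d],-1)
    return (P-T[:3,3])@T[:3,:3]
def proj(n,p):
    f,cx,cy,T=cam(n); q=T[:3,:3]@np.asarray(p,float)+T[:3,3]; return f*q[0]/q[2]+cx,f*q[1]/q[2]+cy
def onz(n,u,v,z):
    f,cx,cy,T=cam(n); r=T[:3,:3].T@np.array([(u-cx)/f,(v-cy)/f,1]); o=-T[:3,:3].T@T[:3,3]; return o+r*(z-o[2])/r[2]
def shot(n,name,box=None,k=1):
    p,d=grab_frame(n); q=p
    if box: u0,v0,u1,v1=box; q=cv2.resize(p[v0:v1,u0:u1],None,fx=k,fy=k,interpolation=cv2.INTER_CUBIC)
    cv2.imwrite(f"pics/{name}.png",q); return p,d
def st():
    s=sense(); print("t%.2f"%s["clock"],"tcp",s["eef_pos"].round(1),"rpy",np.degrees(s["tcp_rot"]).round(1),"F",s["contact_force"].round(1),"M",s["wrist_torque"].round(2),"op %.3f"%s["opening"],"q",s["qpos"].round(2)); return s
def to(p,s=None):
    "shift in tool axes (cm) to TCP target p"
    s=s or sense(); R=Ro.from_euler("xyz",s["tcp_rot"]).as_matrix(); return (R.T@(np.asarray(p,float)-s["eef_pos"])/10).round(2)
E
python3 - <<'E'
from h import *
p,d=shot("top","c1",(120,135,410,275),2.7)
W=cloud("top",d)
def show(u,v): print((u,v),W[v,u].round(0),p[v,u])
for uv in [(308,172),(363,176),(337,190),(304,201),(362,207),(221,173),(221,202),(180,155),(263,155),(180,193),(263,193),(285,260),(204,229),(247,229),(313,246),(150,224),(150,230),(335,190),(335,160),(300,300)]: show(*uv)
E
```

```text
(308, 172) [ 577. -186.   53.] [117 229 250]
(363, 176) [ 431.  -30. 1510.] [116 225 248]
(337, 190) [ 514. -281.   55.] [134 243 254]
(304, 201) [ 481. -170.   51.] [ 59  79 112]
(362, 207) [ 456. -361.   55.] [ 52  73 104]
(221, 173) [579. 102.  76.] [ 76 147 226]
(221, 202) [483. 103.  85.] [ 73 143 222]
(180, 155) [643. 238.  71.] [ 83 166 241]
(263, 155) [634. -37.  80.] [105 158 223]
(180, 193) [516. 238.  78.] [ 73 140 220]
(263, 193) [509. -34.  76.] [ 54 103 159]
(285, 260) [ 285. -102.   27.] [255 255 255]
(204, 229) [395. 168.  29.] [255 255 255]
(247, 229) [392.  23.  35.] [254 254 254]
(313, 246) [ 329. -198.   29.] [ 85 208   5]
(150, 224) [417. 349.  33.] [ 82 160 238]
(150, 230) [400. 319. 152.] [ 51  87 141]
(335, 190) [ 515. -275.   51.] [109 229 251]
(335, 160) [ 619. -284.   20.] [ 65 169 237]
(300, 300) [ 146. -150.    3.] [59 62 60]
```

View pics/c1.png

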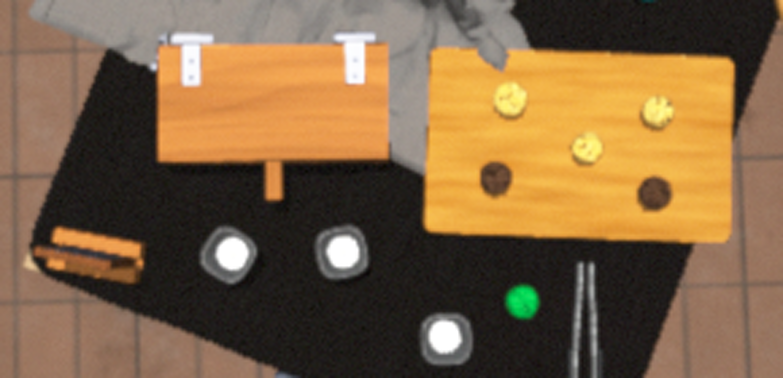

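```bash
python3 - <<'E'
from h import *
p,d=grab_frame("top"); p2,d2=grab_frame("scene")
for n,pp,dd in (("top",p,d),("scene",p2,d2)):
    W=cloud(n,dd); X,Y,Z=W[...,0],W[...,1],W[...,2]
    m=(X>480)&(X<690)&(Y>-60)&(Y<260)&(Z>62)&(Z<95)&(dd>0)
    # keep orange
    hsv=cv2.cvtColor(pp,cv2.COLOR_BGR2HSV); o=(hsv[...,0]<18)&(hsv[...,1]>110)
    mm=cv2.morphologyEx((m&o).astype(np.uint8),cv2.MORPH_OPEN,np.ones((3,3)))
    k,l,s,c=cv2.connectedComponentsWithStats(mm); i=1+s[1:,4].argmax(); v,u=np.nonzero(l==i)
    print(n,"lid z med",np.median(Z[l==i]))
    Q=np.array([onz(n,a,b,76)[:2] for a,b in zip(u,v)],np.float32)
    B=Q[Q[:,0]>508] 
    print(cv2.minAreaRect(B), cv2.boxPoints(cv2.minAreaRect(B)).round(0).tolist(), "handle", Q[Q[:,0]<500].mean(0) if (Q[:,0]<500).any() else None, Q[:,0].min())
# muffins in top view
W=cloud("top",d); Z=W[...,2]
hsv=cv2.cvtColor(p,cv2.COLOR_BGR2HSV)
for uv in [(308,172),(363,176),(337,190),(304,201),(362,207)]:
    u0,v0=uv
    c=p[v0-12:v0+13,u0-12:u0+13].astype(int)
    bg=np.median(np.r_[c[:3].reshape(-1,3),c[-3:].reshape(-1,3)],0)
    m=(np.abs(c-bg).sum(2)>75).astype(np.uint8)
    m=cv2.morphologyEx(m,cv2.MORPH_OPEN,np.ones((3,3),np.uint8))
    k,l,s,ce=cv2.connectedComponentsWithStats(m); i=1+s[1:,4].argmax()
    cu,cv=ce[i]+[u0-12,v0-12]
    z=np.median(Z[v0-2:v0+3,u0-2:u0+3])
    print(uv,(cu.round(1),cv.round(1)),s[i],"ztop",z.round(), onz("top",cu,cv,45).round(0))
cv2.imwrite("pics/st.png",cv2.resize(p[210:250,125:265],None,fx=5.5,fy=5.5,interpolation=cv2.INTER_CUBIC))
cv2.imwrite("pics/sc2.png",cv2.resize(p2[130:290,150:360],None,fx=3.7,fy=3.7,interpolation=cv2.INTER_CUBIC))
E
```

```text
top lid z med 77.14603466904907Traceback (most recent call last):
  File "<stdin>", line 11, in <module>
  File "h.py", line 13, in onz
    f,cx,cy,T=cam(n); r=T[:3,:3].T@np.array([(u-cx)/f,(v-cy)/f,1]); o=-T[:3,:3].T@T[:3,3]; return o+r*(z-o[2])/r[2]
              ~~~^^^
  File "h.py", line 5, in cam
    c=camera_info(n); f=192/np.tan(np.radians(c["vertical_fov"])/2); return f,c["cx"],c["cy"],np.array(c["world_to_cam"])
ValueError: time passes only in moves, steps and waits
```

Cache camera info.

```bash
python3 - <<'E'
s=open('h.py').read()
s=s.replace("def cam(n):","import functools\n@functools.lru_cache(None)\ndef cam(n):")
open('h.py','w').write(s)
E
python3 - <<'E'
from h import *
p,d=grab_frame("top"); p2,d2=grab_frame("scene")
cv2.imwrite("pics/st.png",cv2.resize(p[210:250,125:265],None,fx=5.5,fy=5.5,interpolation=cv2.INTER_CUBIC))
cv2.imwrite("pics/sc2.png",cv2.resize(p2[130:290,150:360],None,fx=3.7,fy=3.7,interpolation=cv2.INTER_CUBIC))
for n,pp,dd in (("top",p,d),("scene",p2,d2)):
    W=cloud(n,dd); X,Y,Z=W[...,0],W[...,1],W[...,2]
    m=(X>470)&(X<690)&(Y>-60)&(Y<260)&(Z>62)&(Z<95)&(dd>0)
    hsv=cv2.cvtColor(pp,cv2.COLOR_BGR2HSV); o=(hsv[...,0]<18)&(hsv[...,1]>110)
    mm=cv2.morphologyEx((m&o).astype(np.uint8),cv2.MORPH_OPEN,np.ones((3,3)))
    k,l,s,c=cv2.connectedComponentsWithStats(mm); i=1+s[1:,4].argmax(); v,u=np.nonzero(l==i)
    print(n,"lid z med",np.median(Z[l==i]))
    Q=np.array([onz(n,a,b,76)[:2] for a,b in zip(u,v)],np.float32)
    B=Q[Q[:,0]>512] 
    H=Q[Q[:,0]<500]
    print(cv2.minAreaRect(B), cv2.boxPoints(cv2.minAreaRect(B)).round(0).tolist(), "handle", H.mean(0),H.min(0),H.max(0))
W=cloud("top",d); Z=W[...,2]
for uv in [(308,172),(363,176),(337,190),(304,201),(362,207)]:
    u0,v0=uv
    c=p[v0-12:v0+13,u0-12:u0+13].astype(int)
    bg=np.median(np.r_[c[:3].reshape(-1,3),c[-3:].reshape(-1,3)],0)
    m=(np.abs(c-bg).sum(2)>75).astype(np.uint8)
    m=cv2.morphologyEx(m,cv2.MORPH_OPEN,np.ones((3,3),np.uint8))
    k,l,s,ce=cv2.connectedComponentsWithStats(m); i=1+s[1:,4].argmax()
    cu,cv=ce[i]+[u0-12,v0-12]
    z=np.median(Z[v0-2:v0+3,u0-2:u0+3])
    print(uv,(cu.round(1),cv.round(1)),s[i],"ztop",z.round(), onz("top",cu,cv,45).round(0))
E
```

```text
top lid z med 77.2114793088261
((580.940673828125, 102.09210968017578), (278.2859191894531, 139.87246704101562), 89.3646469116211) [[509.0, -36.0], [649.0, -38.0], [652.0, 240.0], [513.0, 242.0]] handle [485.02335 102.70055] [470.13242  94.19175] [499.92706 111.19907]
scene lid z med 74.43053715069263
((578.9652709960938, 85.79791259765625), (133.7500457763672, 302.8623046875), 0.1281091570854187) [[512.0, 237.0], [512.0, -66.0], [646.0, -65.0], [646.0, 237.0]] handle [491.3498   67.54354] [468.42838 -53.95991] [499.95868 204.40468]
(308, 172) (np.float64(309.0), np.float64(170.7)) [ 8  6 11 11 84] ztop 53.0 [ 582. -191.   45.]
(363, 176) (np.float64(362.9), np.float64(175.6)) [ 8  8 10  8 58] ztop 55.0 [ 561. -371.   45.]
(337, 190) (np.float64(338.3), np.float64(188.8)) [ 9  7  9  8 45] ztop 54.0 [ 519. -287.   45.]
(304, 201) (np.float64(303.2), np.float64(200.8)) [  6   6  12  13 132] ztop 54.0 [ 481. -168.   45.]
(362, 207) (np.float64(361.9), np.float64(206.5)) [  6   5  13  14 149] ztop 51.0 [ 457. -364.   45.]
```

View pics/st.png

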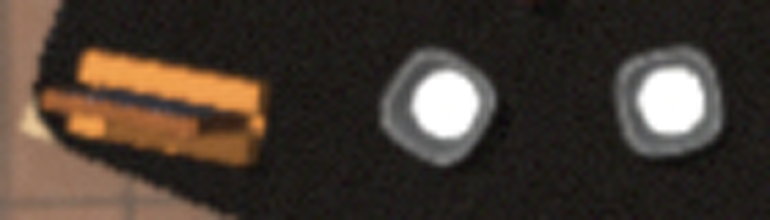

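View pics/sc2.png

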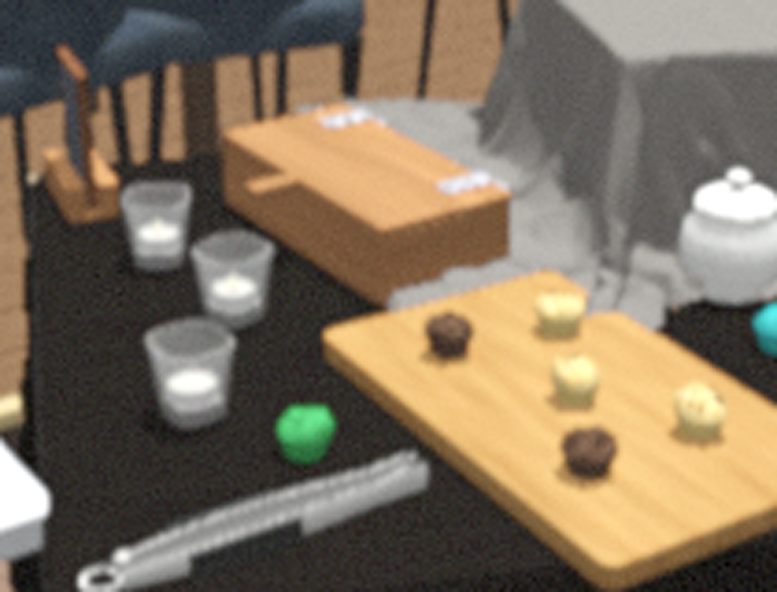

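```bash
python3 - <<'E'
from h import *
p,d=grab_frame("top"); p2,d2=grab_frame("scene")
g=p[...,2].astype(float)
print("handle col221 rows190-214:",g[188:214,221].astype(int), g[188:214,220].astype(int))
print("handle row202:",g[203,210:232].astype(int))
print("panel left/right row175:",g[175,172:186].astype(int),g[175,256:272].astype(int))
print("back col 221:",g[144:158,221].astype(int))
print("front col 195, 250:",g[188:202,195].astype(int),g[188:202,250].astype(int))
for r in (152,195,197,208): print(r,onz("top",221,r,76).round(1))
# muffins by depth
for n,dd in (("top",d),("scene",d2)):
    W=cloud(n,dd);X,Y,Z=W[...,0],W[...,1],W[...,2]
    m=((X>400)&(X<650)&(Y<-120)&(Y>-430)&(Z>36)&(Z<70)).astype(np.uint8)
    k,l,s,c=cv2.connectedComponentsWithStats(m)
    for i in range(1,k):
        if s[i,4]>15: 
            P=W[l==i]; print(n,c[i].round(1),s[i,4],"mean",P.mean(0).round(0),"mid",((P.min(0)+P.max(0))/2).round(0), onz(n,*c[i],46).round(0))
    np.save(f"{n}_d0.npy",dd)
W=cloud("top",d)
# stand+board
for n,dd in (("top",d),("scene",d2)):
    W=cloud(n,dd);X,Y,Z=W[...,0],W[...,1],W[...,2]
    a=(X>340)&(X<470)&(Y>230)&(Y<420)
    for lo,hi in((25,48),(60,160),(120,160)):
        P=W[a&(Z>lo)&(Z<hi)]
        if len(P)>5: print(n,lo,hi,len(P),P.mean(0).round(0),cv2.minAreaRect(P[:,:2].astype(np.float32)))
E
```

```text
handle col221 rows190-214: [235 226 221 222 225 205 181 215 220 221 220 223 223 223 223 224 225 223
 225 223 192  96  34  31  27  31] [234 228 220 222 225 208 184 213 219 218 220 221 222 222 223 222 222 223
 224 223 193  99  38  32  28  24]
handle row202: [ 25  28  35  36  30  25  28  62 148 220 222 224 226 209 133  40  19  27
  24  29  28  28]
panel left/right row175: [ 32  29  30  38  32  54 142 218 222 222 223 222 222 221] [238 238 237 237 237 238 237 224 157 152 154 158 158 156 159 159]
back col 221: [162 157 158 161 159 158 163 209 240 242 241 240 239 236]
front col 195, 250: [238 236 230 224 226 224 189  88  25  21  25  23  30  32] [235 229 224 223 222 193  95  45  24  20  18  26  29  28]
152 [648.7 101.1  76. ]
195 [506.4 103.9  76. ]
197 [499.8 104.   76. ]
208 [463.7 104.8  76. ]
top [308.8 171.7] 126 mean [ 578. -190.   51.] mid [ 579. -191.   50.] [ 579. -190.   46.]
top [363.6 176. ] 107 mean [ 559. -372.   52.] mid [ 559. -372.   51.] [ 559. -373.   46.]
top [337.2 189.8] 104 mean [ 515. -282.   52.] mid [ 516. -284.   51.] [ 515. -283.   46.]
top [303.4 200.6] 116 mean 
[... 714 characters left out ...]
.31185531616211), 77.75675964355469)
top 60 160 164 [398. 325. 129.] ((398.1748046875, 330.3316345214844), (91.34397888183594, 10.661555290222168), 77.33922576904297)
top 120 160 115 [398. 328. 145.] ((398.1888732910156, 330.6111145019531), (90.8169174194336, 10.593438148498535), 76.9361572265625)
scene 25 48 160 [394. 313.  34.] ((399.9536437988281, 324.71929931640625), (106.46517944335938, 50.15549087524414), 76.64186096191406)
scene 60 160 189 [395. 314. 108.] ((399.1548156738281, 325.77301025390625), (95.96075439453125, 12.2947359085083), 79.32723999023438)
scene 120 160 74 [397. 318. 136.] ((399.5396423339844, 327.8149719238281), (91.80494689941406, 12.2947359085083), 79.32723999023438)
```

```bash
python3 -c "
from h import *
st(); print(to([477,104,330]))
for t in np.linspace(0,1.75,15): print(round(t,2),round(18*(1-np.cos(t)),1),round(-18*np.sin(t),1))"
```

```text
t0.45 tcp [177.4 599.3 404.6] rpy [-180.     0.    73.5] F [-0.2 -0.8 -0.4] M [0.02 0.01 0.05] op 1.002 q [ 1.28  0.35  1.63  0.    1.16 -0.  ]
[-38.98  42.79   7.47]
0.0 0.0 -0.0
0.12 0.1 -2.2
0.25 0.6 -4.5
0.38 1.3 -6.6
0.5 2.2 -8.6
0.62 3.4 -10.5
0.75 4.8 -12.3
0.88 6.5 -13.8
1.0 8.3 -15.1
1.12 10.2 -16.2
1.25 12.3 -17.1
1.38 14.5 -17.7
1.5 16.7 -18.0
1.62 19.0 -18.0
1.75 21.2 -17.7
```

Possible muffins in the top view are brown (304,201) and (362,207), pale (308,172), (363,176) and (337,190), green (313,246), and turquoise (335,126) and (360,129). I choose the five brown and pale ones on the serving board; the close crop confirms them. The only handle candidate is the tab at (221,202). I'll open the lid first.

```bash
python3 -m creep '50 -8 9 0 -3; 50 -16 17 0 -6; 50 -24 26 2 -10; 50 -31 34 4 -13; 50 -36 40 6 -15.7; 50 -39 42.8 7.5 -15.7; 50 -39 42.8 7.5 -15.7; 50 -39 42.8 7.5 -15.7; 50 -39 42.8 7.5 -15.7; 50 -39 42.8 7.5 -15.7; 50 -39 42.8 7.5 -15.7; 50 -39 42.8 7.5 -15.7; 50 -39 42.8 7.5 -15.7; 50 -39 42.8 7.5 -15.7; 50 -39 42.8 7.5 -15.7; 50 -39 42.8 7.5 -15.7' 40; python3 -c "
from h import *
st(); print(to([477,104,227])); shot('top','a1',(160,120,320,260),5);shot('scene','a2',(100,100,340,280),3)"
```

```text
clock: 2.05
eef_pos: [476.7, 104.8, 329.9]
tcp_rot: [3.141, -0.0, 1.558]
contact_force: [-0.5, -0.5, -0.9]
opening: 0.497
t2.05 tcp [476.7 104.8 329.9] rpy [180.   -0.   89.3] F [-0.5 -0.5 -0.9] M [-0.02  0.01 -0.02] op 0.497 q [ 0.21  0.23  1.99  0.    0.92 -1.35]
[-0.08  0.03 10.29]
```

View pics/a2.png

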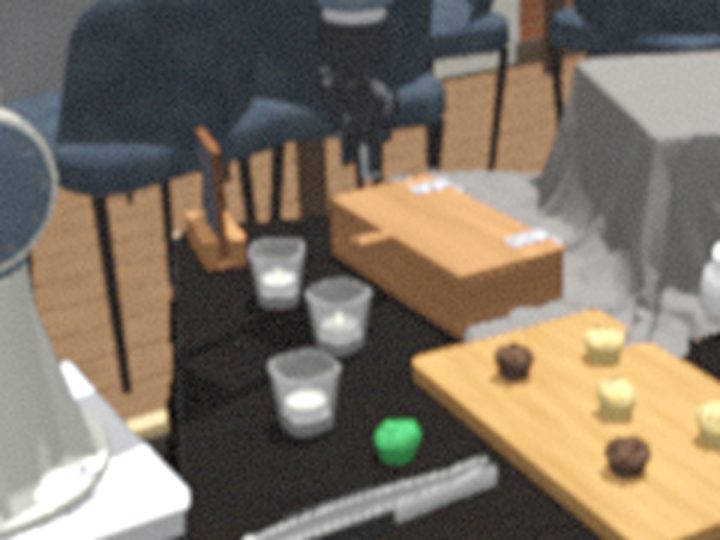

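The fingers, at (370,175) in the crop, hang above the handle at (370,238). I'll go down and pinch it.

```bash
python3 -m creep '50 0 0 4 0; 50 0 0 7 0; 50 0 0 9 0; 50 0 0 10.3 0; 50 0 0 10.3 0; 50 0 0 10.3 0; 0 0 0 10.3 0; 0 0 0 10.3 0; 0 0 0 10.3 0; 0 0 0 10.3 0; 0 0 0 10.3 0; 0 0 0 10.3 0; 0 0 0 10.3 0; 0 0 0 10.3 0' 40; python3 -c "
from h import *
st()"
```

```text
clock: 3.55
eef_pos: [477.3, 104.8, 228.1]
tcp_rot: [3.139, -0.001, 1.558]
contact_force: [-0.9, 0.5, 8.1]
opening: 0.227
t3.55 tcp [477.3 104.8 228.1] rpy [179.9  -0.   89.3] F [-0.9  0.5  8.1] M [ 0.02  0.14 -0.04] op 0.227 q [ 0.21  0.4   2.06  0.    0.68 -1.35]
```

Pinched, with the opening at 0.227 (about 19 mm). Now I'll lift along the arc.

```bash
python3 -m creep '0 0 0 -1 0; 0 0 0.1 -2 0; 0 0 0.3 -3.2 0; 0 0 0.6 -4.5 0; 0 0 0.9 -5.5 0; 0 0 1.3 -6.6 0; 0 0 1.7 -7.6 0; 0 0 2.2 -8.6 0; 0 0 2.2 -8.6 0; 0 0 2.2 -8.6 0'; python3 -c "
from h import *
st();shot('scene','b1',(100,80,340,260),3)"
```

```text
clock: 4.55
eef_pos: [498.9, 104.5, 314.1]
tcp_rot: [3.14, -0.001, 1.558]
contact_force: [-0.6, 2.0, -3.7]
opening: 0.226
t4.55 tcp [498.9 104.5 314.1] rpy [179.9  -0.   89.3] F [-0.6  2.  -3.7] M [ 0.18  0.   -0.01] op 0.226 q [ 0.2   0.29  1.96  0.    0.89 -1.36]
```

View pics/b1.png

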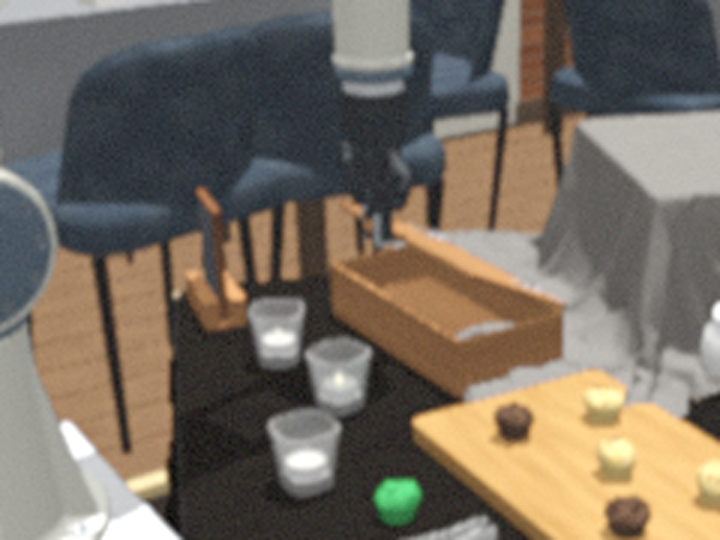

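The lid follows the gripper and is about 0.5 rad open, with the handle still gripped at (375,225). I'll continue to the stop.

```bash
python3 -m creep '0 0 0.6 -1 0; 0 0 1.2 -1.9 0; 0 0 1.9 -2.8 0; 0 0 2.6 -3.7 0; 0 0 3.5 -4.5 0; 0 0 4.3 -5.2 0; 0 0 5.2 -5.9 0; 0 0 6.1 -6.5 0; 0 0 7 -7.1 0; 0 0 8 -7.6 0; 0 0 9 -8.1 0; 0 0 10.1 -8.5 0; 0 0 11.2 -8.8 0; 0 0 12.3 -9.1 0; 0 0 13.4 -9.3 0; 0 0 14.5 -9.4 0; 0 0 15.6 -9.4 0; 0 0 16.8 -9.4 0; 0 0 18 -9.3 0; 0 0 19 -9.1 0'; python3 -m creep '0 0 0 0 0; 0 0 0 0 0; 0 0 0 0 0';  python3 -c "
from h import *
st();shot('scene','b2',(100,40,340,220),3)"
```

```text
clock: 6.6
eef_pos: [690.3, 101.8, 406.1]
tcp_rot: [3.137, -0.0, 1.558]
contact_force: [0.5, -3.5, 4.1]
opening: 0.224
clock: 6.9
eef_pos: [690.4, 101.8, 406.0]
tcp_rot: [3.137, -0.0, 1.558]
contact_force: [0.5, -2.7, -0.5]
opening: 0.225
t6.90 tcp [690.4 101.8 406. ] rpy [179.7  -0.   89.3] F [ 0.5 -2.7 -0.5] M [-0.31  0.03  0.  ] op 0.225 q [ 0.14  0.46  1.46 -0.    1.21 -1.41]
```

View pics/b2.png

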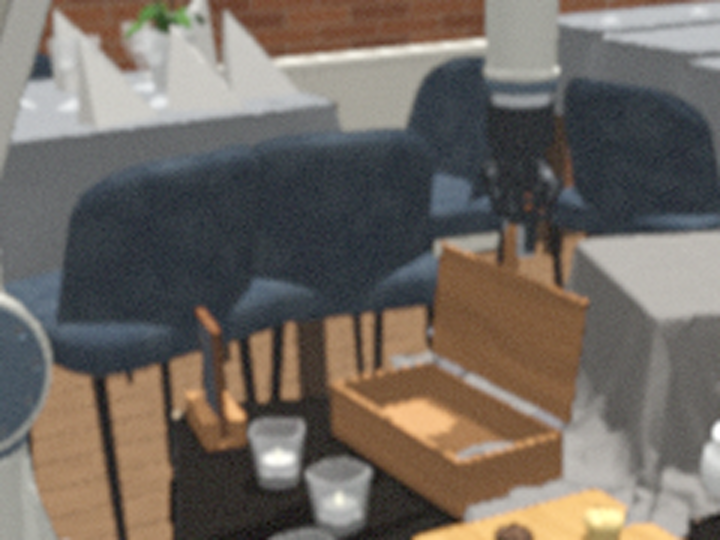

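The lid is up against its stop (panel at (510,320)), and the handle grip point is at x=690, z=251. I'll release and rise straight up.

```bash
python3 -m creep '45 0 0 0 0; 45 0 0 0 0; 45 0 0 0 0; 45 0 0 -3 0; 45 0 0 -6 0; 45 0 0 -9 0; 60 0 0 -9 0' ; python3 -c "
from h import *
st();print(to([578,-192,480]),to([578,-192,196]))
p,d=shot('scene','b3',(100,40,340,220),3)
W=cloud('scene',d);X,Y,Z=W[...,0],W[...,1],W[...,2]
m=(X>600)&(X<740)&(Y>-30)&(Y<230)&(Z>120)&(Z<215)
P=W[m]; A=np.c_[P[:,1:],np.ones(len(P))]; print(np.linalg.lstsq(A,P[:,0],rcond=None)[0])"
```

```text
clock: 7.65
eef_pos: [690.4, 102.1, 501.4]
tcp_rot: [3.129, -0.002, 1.559]
contact_force: [1.2, 0.1, 0.2]
opening: 0.594
t7.65 tcp [690.4 102.1 501.4] rpy [ 1.793e+02 -1.000e-01  8.930e+01] F [1.2 0.1 0.2] M [ 0.03  0.06 -0.03] op 0.594 q [ 0.14  0.4   1.35 -0.    1.38 -1.41]
[-29.55 -10.91   1.95] [-29.6  -11.26  30.35]
[1.60678956e-02 1.84236009e-01 6.40511206e+02]
```

The lid holds by itself at about 1.75 rad. Next is muffin 0 at (578,-192), turning the jaws along x.

```bash
python3 -m creep '100 -5 -3 0 8; 100 -10 -6 0 16; 100 -15 -9 0 24; 100 -20 -11 0 32; 100 -25 -11 1 40; 100 -29.5 -11 4 48; 100 -29.6 -11.1 8 56; 100 -29.6 -11.2 12 64; 100 -29.6 -11.2 15 72; 100 -29.6 -11.2 17 80; 100 -29.6 -11.2 17 88; 100 -29.6 -11.2 17 90; 100 -29.6 -11.2 17 90; 100 -29.6 -11.2 17 90' 25; python3 -c "
from h import *
st();print(to([578,-192,196]))
p,d=shot('top','m0',(260,140,400,240),5)
W=cloud('top',d);X,Y,Z=W[...,0],W[...,1],W[...,2]
m=((X>400)&(X<650)&(Y<-120)&(Y>-430)&(Z>36)&(Z<70)).astype(np.uint8)
k,l,s,c=cv2.connectedComponentsWithStats(m)
for i in range(1,k):
    if s[i,4]>15: print(c[i].round(1),s[i,4],onz('top',*c[i],46).round(0))
"
```

```text
clock: 9.1
eef_pos: [575.8, -192.2, 326.7]
tcp_rot: [-3.14, -0.009, -0.011]
contact_force: [-1.3, -0.4, 0.3]
opening: 1.002
t9.10 tcp [ 575.8 -192.2  326.7] rpy [-179.9   -0.5   -0.6] F [-1.3 -0.4  0.3] M [ 0.02 -0.   -0.01] op 1.002 q [-0.33  0.41  1.74  0.01  0.98 -0.32]
[ 0.11  0.   13.07]
[363.8 176. ] 102 [ 559. -374.   46.]
[336.  189.4] 78 [ 517. -279.   46.]
[362.5 206.5] 121 [ 457. -365.   46.]
```

View pics/m0.png

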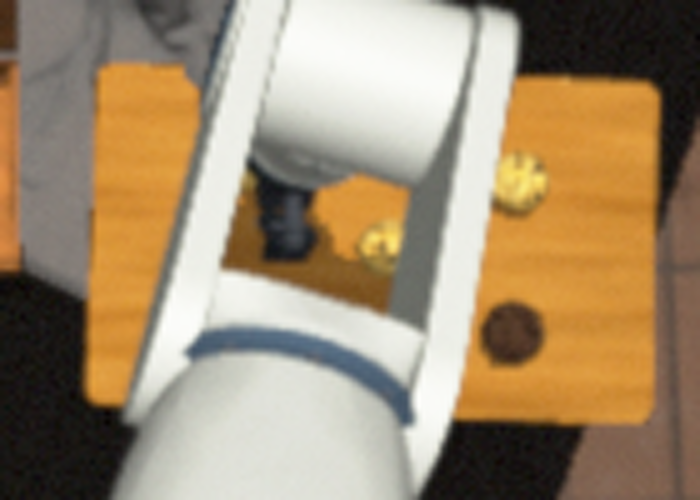

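The arm hides the target muffin; the others I can see, at (520,183), (382,245) and (512,332) in the crop, haven't moved. I'll descend and grip.

```bash
python3 -m creep '100 0.1 0 4 0; 100 0.1 0 8 0; 100 0.1 0 11 0; 100 0.1 0 12.5 0; 100 0.1 0 13 0; 100 0.1 0 13 0; 100 0.1 0 13 0; 0 0.1 0 13 0; 0 0.1 0 13 0; 0 0.1 0 13 0; 0 0.1 0 13 0; 0 0.1 0 13 0; 0 0.1 0 13 0; 0 0.1 0 13 0; 0 0.1 0 13 0; 0 0.1 0 13 0' 25; python3 -c "
from h import *
st()
p,d=shot('scene','m1',(220,150,380,270),5)"
```

```text
clock: 10.75
eef_pos: [578.3, -192.2, 197.9]
tcp_rot: [-3.14, -0.01, -0.011]
contact_force: [-2.1, 1.0, 7.0]
opening: 0.467
t10.75 tcp [ 578.3 -192.2  197.9] rpy [-179.9   -0.6   -0.6] F [-2.1  1.   7. ] M [0.05 0.27 0.01] op 0.467 q [-0.32  0.58  1.81  0.01  0.74 -0.32]
```

View pics/m1.png

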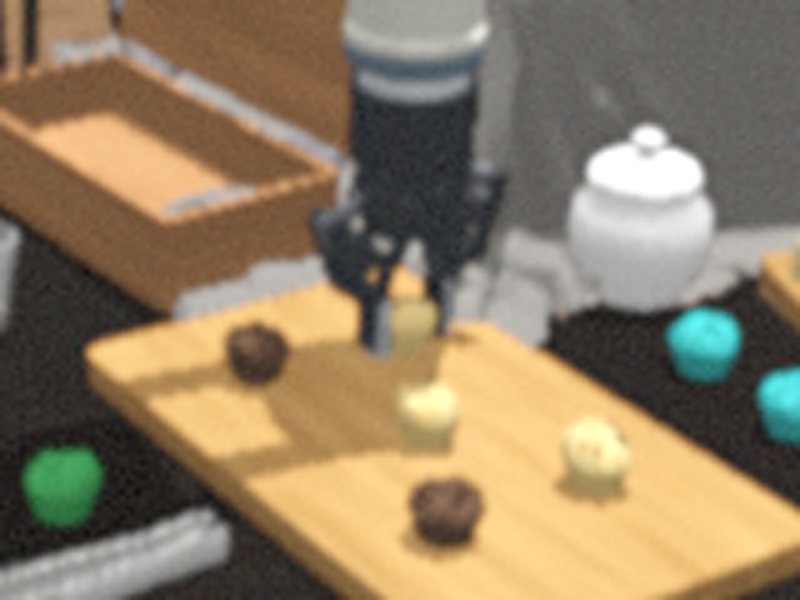

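Muffin 0 is held, with the opening at 0.467 (about 40 mm). I'll carry it to the right-hand slot of the box.

```bash
python3 -m creep '0 0 0 -4 0; 0 0 0 -8 0; 0 0 0 -10 0; 0 0 -5 -10 0; 0 0 -9 -10 0; 0 0 -13 -10 0; 0 0 -17 -9 0; 0 0 -18.7 -6 0; 0 0 -18.7 -4 0; 0 0 -18.7 -1 0; 0 0 -18.7 0 0; 0 0 -18.7 0.1 0; 0 0 -18.7 0.1 0; 60 0 -18.7 0.1 0; 60 0 -18.7 0.1 0; 60 0 -18.7 -2 0; 60 0 -18.7 -5 0; 60 0 -18.7 -9 0; 60 0 -18.7 -10 0' 25; python3 -c "
from h import *
st()
p,d=shot('scene','m2',(180,150,380,300),4)
for q in ([481,-171],[515,-285],[457,-367],[558,-374]): print(q,to(q+[196]))"
```

```text
clock: 12.7
eef_pos: [580.7, -5.4, 302.7]
tcp_rot: [-3.14, -0.017, -0.011]
contact_force: [-0.1, 0.2, 0.1]
opening: 0.595
t12.70 tcp [580.7  -5.4 302.7] rpy [-179.9   -0.9   -0.6] F [-0.1  0.2  0.1] M [ 0.03 -0.02 -0.01] op 0.595 q [-0.01  0.4   1.82  0.    0.9  -0.  ]
[481, -171] [-9.96 16.68 10.48]
[515, -285] [-6.43 28.04 10.52]
[457, -367] [-12.14  36.31  10.42]
[558, -374] [-2.04 36.9  10.59]
```

View pics/m2.png

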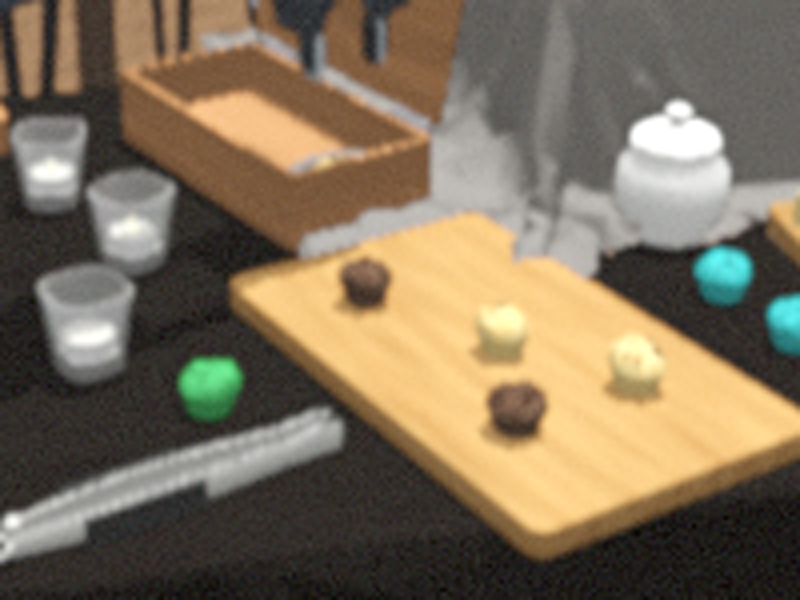

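Muffin 0 is in the box at (325,165), and the other four are unmoved at (365,283), (500,332), (517,408) and (636,363). The tool tilts about 1°, so from here I'll aim with the grasp point itself.

```bash
cat >> h.py <<'E'
def tg(g,s=None):
    "shift (cm) bringing point 155 ahead of TCP to g"
    s=s or sense(); R=Ro.from_euler("xyz",s["tcp_rot"]).as_matrix(); return (R.T@(np.asarray(g,float)-s["eef_pos"]-155*R[:,2])/10).round(2)
def muf():
    for n in("top","scene"):
        p,d=grab_frame(n); W=cloud(n,d);X,Y,Z=W[...,0],W[...,1],W[...,2]
        m=((X>380)&(X<670)&(Y<-100)&(Y>-450)&(Z>36)&(Z<70)).astype(np.uint8)
        k,l,s,c=cv2.connectedComponentsWithStats(m)
        for i in range(1,k):
            if s[i,4]>15: print(n,c[i].round(1),s[i,4],onz(n,*c[i],46).round(0)[:2])
E
python3 -c "
from h import *
s=sense()
for q in ([481,-171],[515,-285],[457,-367],[558,-374]): print(q,tg(q+[41]))"
```

```text
[481, -171] [-10.22  16.7   10.48]
[515, -285] [-6.69 28.06 10.52]
[457, -367] [-12.4   36.32  10.42]
[558, -374] [-2.3  36.91 10.58]
```

```bash
python3 -m creep '100 -2 4 0 0; 100 -5 8 0 0; 100 -8 12 0 0; 100 -10.2 16 0 0; 100 -10.2 16.7 1 0; 100 -10.2 16.7 4 0; 100 -10.2 16.7 7 0; 100 -10.2 16.7 9.5 0; 100 -10.2 16.7 10.5 0; 100 -10.2 16.7 10.5 0; 100 -10.2 16.7 10.5 0; 0 -10.2 16.7 10.5 0; 0 -10.2 16.7 10.5 0; 0 -10.2 16.7 10.5 0; 0 -10.2 16.7 10.5 0; 0 -10.2 16.7 10.5 0; 0 -10.2 16.7 10.5 0; 0 -10.2 16.7 10.5 0; 0 -10.2 16.7 10.5 0' 25; python3 -c "
from h import *
st()
p,d=shot('scene','m3',(180,150,380,300),4); print(tg([577,49,40]))"
```

```text
clock: 14.65
eef_pos: [478.9, -171.3, 196.6]
tcp_rot: [-3.141, -0.018, -0.011]
contact_force: [-1.1, 0.8, 7.5]
opening: 0.45
t14.65 tcp [ 478.9 -171.3  196.6] rpy [-180.    -1.    -0.6] F [-1.1  0.8  7.5] M [ 0.19  0.1  -0.03] op 0.450 q [-0.35  0.48  2.03  0.01  0.62 -0.35]
[  9.28 -22.12   0.35]
```

View pics/m3.png

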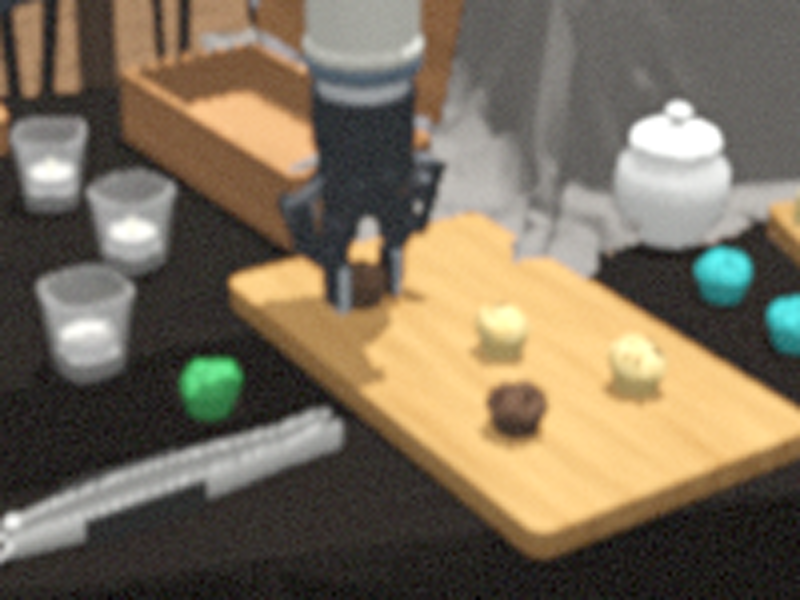

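```bash
python3 -m creep '0 0 0 -4 0; 0 0 0 -8 0; 0 0 0 -10 0; 0 2 -5 -10 0; 0 5 -9 -10 0; 0 7 -13 -10 0; 0 9 -18 -10 0; 0 9.3 -22.1 -8 0; 0 9.3 -22.1 -5 0; 0 9.3 -22.1 -2 0; 0 9.3 -22.1 0 0; 0 9.3 -22.1 0.25 0; 0 9.3 -22.1 0.25 0; 60 9.3 -22.1 0.25 0; 60 9.3 -22.1 0.25 0; 60 9.3 -22.1 -2 0; 60 9.3 -22.1 -5 0; 60 9.3 -22.1 -9 0; 60 9.3 -22.1 -10 0; 60 9.3 -22.1 -10 0' 25; python3 -c "
from h import *
st()
p,d=shot('scene','m4',(180,150,380,300),4)
for q in ([515,-285],[457,-367],[558,-374]): print(q,tg(q+[41]))"
```

```text
clock: 16.7
eef_pos: [573.3, 48.6, 301.0]
tcp_rot: [-3.14, -0.023, -0.011]
contact_force: [-0.7, -0.1, -0.1]
opening: 0.598
t16.70 tcp [573.3  48.6 301. ] rpy [-179.9   -1.3   -0.6] F [-0.7 -0.1 -0.1] M [-0.01 -0.04  0.  ] op 0.598 q [ 0.08  0.39  1.84 -0.    0.89  0.09]
[515, -285] [-5.9  33.44 10.18]
[457, -367] [-11.61  41.7   10.06]
[558, -374] [-1.5  42.29 10.26]
```

View pics/m4.png

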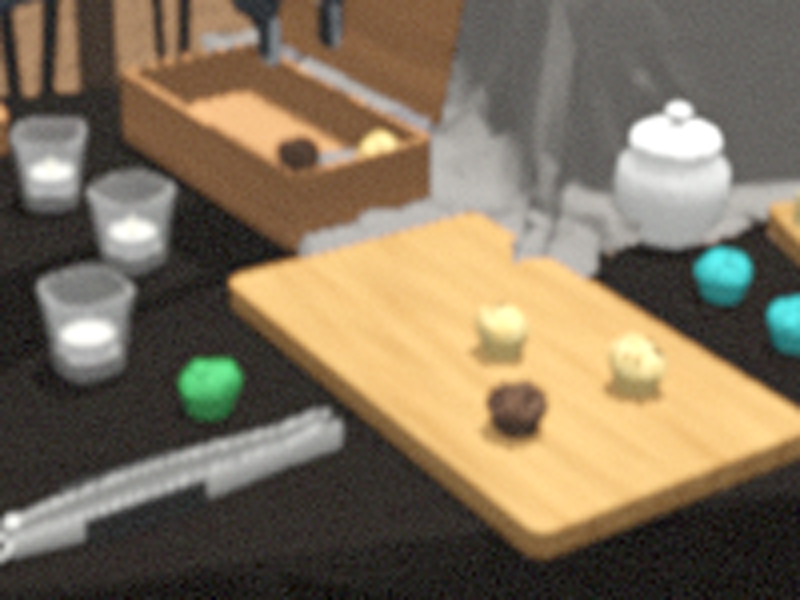

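```bash
python3 -c "
from h import *
for q in ([578,-5,45],[578,49,45]):
    u,v=proj('scene',q); print((u-180)*4,(v-150)*4)
shot('top','m5',(160,130,400,240),3.3)
muf()"
```

```text
333.6445209707813 166.91346354534699
296.6300647548426 145.4779685789349
top [363.6 176. ] 106 [ 559. -373.]
top [337.2 189.8] 105 [ 516. -283.]
top [362.5 206.5] 121 [ 457. -365.]
scene [304.9 231.2] 112 [ 516. -289.]
scene [338.7 239.7] 136 [ 560. -377.]
scene [308.7 250.4] 141 [ 458. -372.]
```

View pics/m5.png

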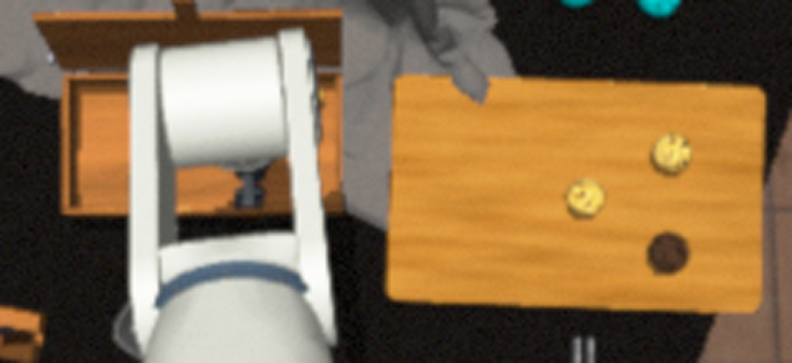

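Muffin 0 was knocked and now sits further back in the box ((320,100) in this crop), still inside. Next is the pale muffin at (515,-285).

```bash
python3 -m creep '100 -1 5 0 0; 100 -2 10 0 0; 100 -3 15 0 0; 100 -4 20 0 0; 100 -5 25 0 0; 100 -5.9 30 0 0; 100 -5.9 33.4 2 0; 100 -5.9 33.4 5 0; 100 -5.9 33.4 8 0; 100 -5.9 33.4 10 0; 100 -5.9 33.4 10.2 0; 100 -5.9 33.4 10.2 0; 0 -5.9 33.4 10.2 0; 0 -5.9 33.4 10.2 0; 0 -5.9 33.4 10.2 0; 0 -5.9 33.4 10.2 0; 0 -5.9 33.4 10.2 0; 0 -5.9 33.4 10.2 0; 0 -5.9 33.4 10.2 0; 0 -5.9 33.4 10.2 0' 25; python3 -c "
from h import *
st()
p,d=shot('scene','m6',(180,150,380,300),4); print(tg([575,103,41]))"
```

```text
clock: 18.9
eef_pos: [511.2, -284.9, 195.1]
tcp_rot: [3.141, -0.017, -0.011]
contact_force: [-1.0, 0.9, 5.3]
opening: 0.422
t18.90 tcp [ 511.2 -284.9  195.1] rpy [180.   -1.   -0.6] F [-1.   0.9  5.3] M [0.02 0.15 0.  ] op 0.422 q [-0.51  0.56  1.86  0.01  0.7  -0.51]
[  5.68 -38.87   0.  ]
```

View pics/m6.png

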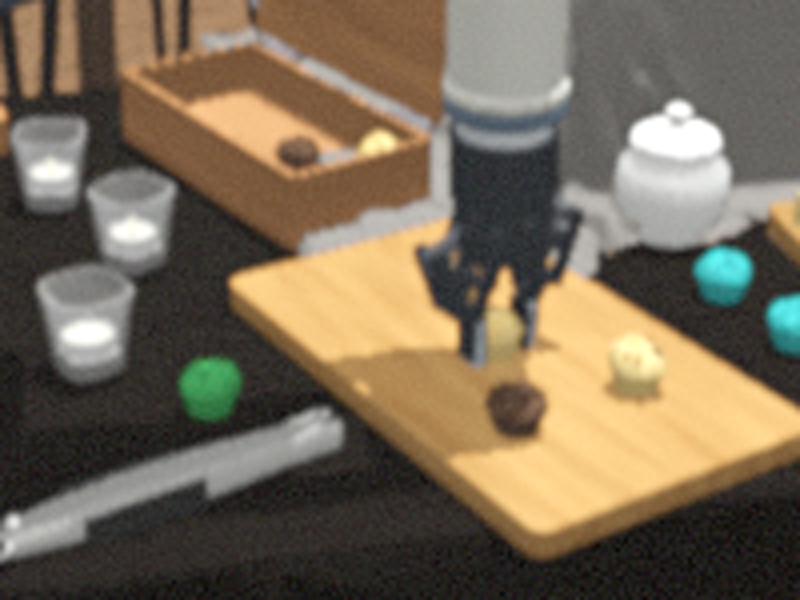

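```bash
python3 -m creep '0 0 0 -4 0; 0 0 -1 -8 0; 0 1 -5 -10 0; 0 2 -10 -10 0; 0 3 -15 -10 0; 0 4 -20 -10 0; 0 5 -25 -10 0; 0 5.7 -30 -10 0; 0 5.7 -35 -10 0; 0 5.7 -38.9 -9 0; 0 5.7 -38.9 -6 0; 0 5.7 -38.9 -3 0; 0 5.7 -38.9 -0.5 0; 0 5.7 -38.9 0.1 0; 0 5.7 -38.9 0.1 0; 60 5.7 -38.9 0.1 0; 60 5.7 -38.9 0.1 0; 60 5.7 -38.9 -3 0; 60 5.7 -38.9 -7 0; 60 5.7 -38.9 -10 0' 25; python3 -c "
from h import *
st()
p,d=shot('scene','m7',(180,150,380,300),4)
for q in ([457,-367],[558,-374]): print(q,tg(q+[41]))"
```

```text
clock: 20.95
eef_pos: [571.1, 103.4, 298.9]
tcp_rot: [-3.141, -0.02, -0.011]
contact_force: [0.3, 0.8, 0.5]
opening: 0.598
t20.95 tcp [571.1 103.4 298.9] rpy [-180.    -1.1   -0.6] F [0.3 0.8 0.5] M [-0.01  0.03  0.  ] op 0.598 q [ 0.18  0.4   1.83 -0.    0.89  0.19]
[457, -367] [-11.7   47.23  10.38]
[558, -374] [-1.6  47.82 10.64]
```

View pics/m7.png

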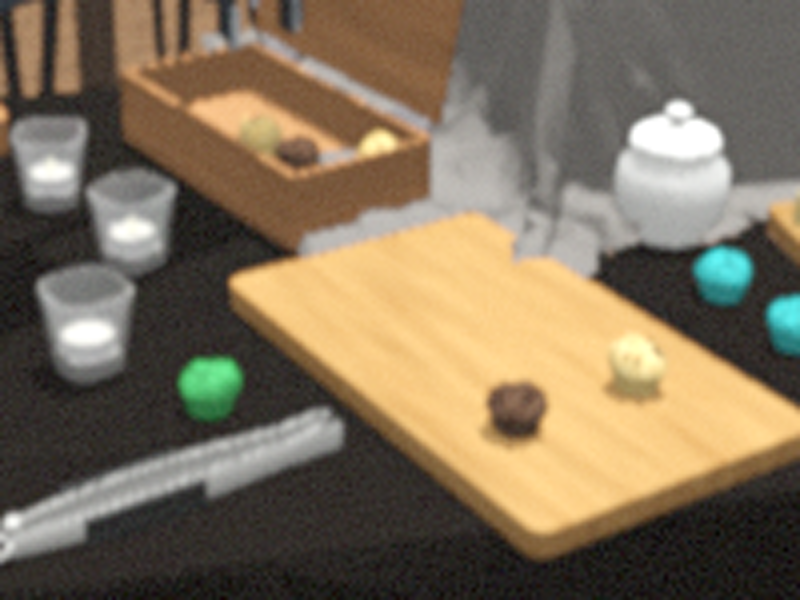

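Three muffins are in the box, at (262,133), (298,152) and (378,143). Two are left on the board. Next is the brown one at (457,-367).

```bash
python3 -m creep '100 -1 5 0 0; 100 -2 10 0 0; 100 -3 15 0 0; 100 -4 20 0 0; 100 -5 25 0 0; 100 -7 29.5 0 0; 100 -8 34 0 0; 100 -9.5 38.5 0 0; 100 -11 43 0 0; 100 -11.7 47.2 0 0; 100 -11.7 47.2 3 0; 100 -11.7 47.2 6 0; 100 -11.7 47.2 8 0; 100 -11.7 47.2 8 0'; python3 -c "
from h import *
st(); print(tg([457,-367,41]))"; python3 -m creep '100 0 0 1 0; 100 0 0 2 0; 100 0 0 2.4 0; 100 0 0 2.4 0; 0 0 0 2.4 0; 0 0 0 2.4 0; 0 0 0 2.4 0; 0 0 0 2.4 0; 0 0 0 2.4 0; 0 0 0 2.4 0; 0 0 0 2.4 0; 0 0 0 2.4 0'; python3 -c "
from h import *
st(); print(tg([573,157,41]))
p,d=shot('scene','m8',(180,150,380,300),4)"
```

```text
clock: 22.4
eef_pos: [451.4, -366.4, 217.8]
tcp_rot: [-3.138, -0.023, -0.012]
contact_force: [-0.1, -0.2, 0.6]
opening: 0.998
t22.40 tcp [ 451.4 -366.4  217.8] rpy [-179.8   -1.3   -0.7] F [-0.1 -0.2  0.6] M [-0.03  0.02 -0.01] op 0.998 q [-0.69  0.52  1.87  0.03  0.74 -0.7 ]
[0.15 0.12 2.19]
clock: 23.6
eef_pos: [452.2, -366.5, 194.6]
tcp_rot: [-3.138, -0.024, -0.012]
contact_force: [0.1, 1.0, 5.0]
opening: 0.464
t23.60 tcp [ 452.2 -366.5  194.6] rpy [-179.8   -1.4   -0.7] F [0.1 1.  5. ] M [0.12 0.09 0.01] op 0.464 q [-0.69  0.56  1.87  0.03  0.7  -0.7 ]
[ 11.09 -52.44   0.29]
```

View pics/m8.png

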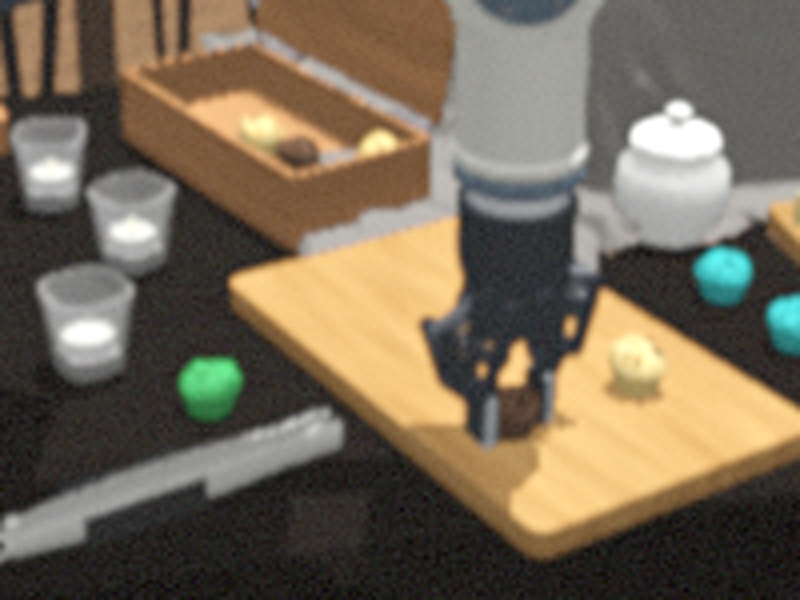

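```bash
python3 -m creep '0 0 0 -4 0; 0 0 -1 -8 0; 0 1 -5 -10 0; 0 2 -10 -10 0; 0 3 -15 -10 0; 0 4 -20 -10 0; 0 5 -25 -10 0; 0 6 -30 -10 0; 0 7.5 -35 -10 0; 0 9 -39.5 -10 0; 0 10 -44 -10 0; 0 11 -48.5 -10 0; 0 11.1 -52.4 -10 0; 0 11.1 -52.4 -7 0; 0 11.1 -52.4 -5 0; 0 11.1 -52.4 -5 0' 25; python3 -c "
from h import *
st(); print(tg([573,157,40]))
p,d=shot('scene','m9',(180,110,380,260),4)"
```

```text
clock: 25.25
eef_pos: [566.8, 156.2, 246.4]
tcp_rot: [-3.14, -0.019, -0.011]
contact_force: [-0.3, -0.1, -1.1]
opening: 0.465
t25.25 tcp [566.8 156.2 246.4] rpy [-179.9   -1.1   -0.6] F [-0.3 -0.1 -1.1] M [-0.01  0.01 -0.02] op 0.465 q [ 0.27  0.48  1.84 -0.    0.8   0.28]
[ 0.22 -0.05  5.15]
```

View pics/m9.png

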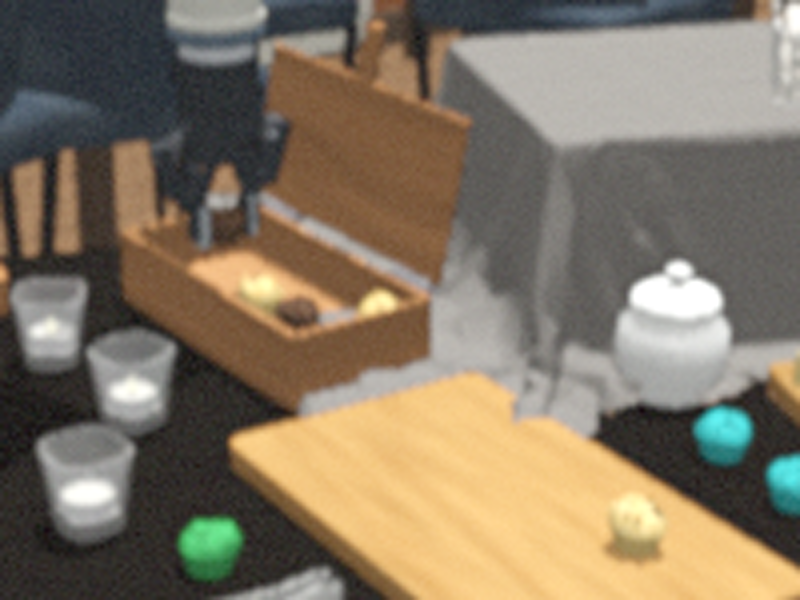

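The brown muffin at (228,225) is over a free spot in the box. I'll lower and release it.

```bash
python3 -m creep '0 0.2 0 3 0; 0 0.2 0 4.7 0; 0 0.2 0 5.2 0; 0 0.2 0 5.2 0; 60 0.2 0 5.2 0; 60 0.2 0 5.2 0; 60 0.2 0 2 0; 60 0.2 0 -2 0; 60 0.2 0 -5 0; 60 0.2 0 -5 0'; python3 -c "
from h import *
st(); print(tg([558,-375,41]))
p,d=shot('scene','m10',(180,110,380,260),4)
muf()"
```

```text
clock: 26.3
eef_pos: [570.1, 156.3, 303.4]
tcp_rot: [-3.137, -0.03, -0.012]
contact_force: [0.5, 0.7, 0.1]
opening: 0.604
t26.30 tcp [570.1 156.3 303.4] rpy [-179.7   -1.7   -0.7] F [0.5 0.7 0.1] M [ 0.01 -0.03 -0.04] op 0.604 q [ 0.27  0.41  1.81 -0.    0.9   0.28]
[-1.37 53.27 10.46]
top [363.6 176. ] 107 [ 559. -373.]
scene [338.7 239.7] 135 [ 560. -377.]
```

View pics/m10.png

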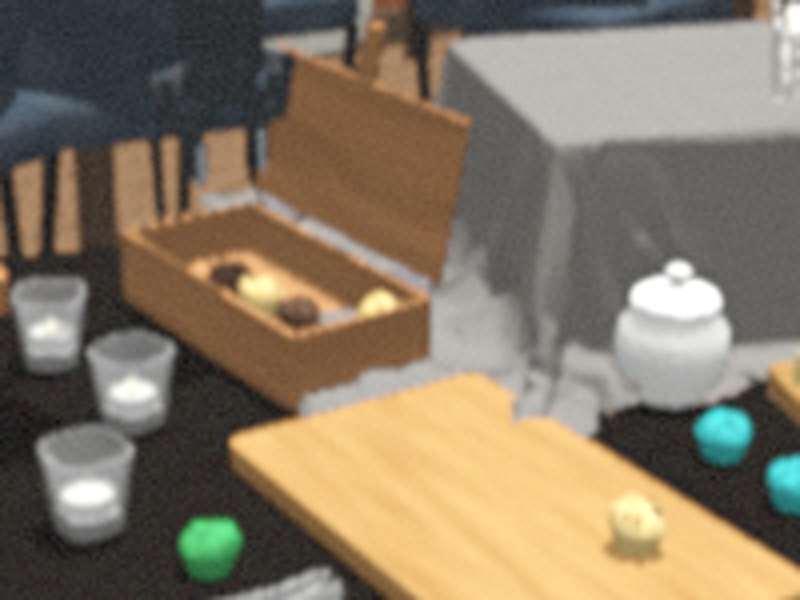

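Four are in the box. I'll fetch the last one at (558,-375).

```bash
python3 -m creep '100 0 5 0 0; 100 0 10 0 0; 100 -0.5 15 0 0; 100 -1 20 0 0; 100 -1 25 0 0; 100 -1.4 30 0 0; 100 -1.4 35 0 0; 100 -1.4 40 0 0; 100 -1.4 45 0 0; 100 -1.4 50 0 0; 100 -1.4 53.3 0 0; 100 -1.4 53.3 3 0; 100 -1.4 53.3 6 0; 100 -1.4 53.3 8 0; 100 -1.4 53.3 8 0'; python3 -c "
from h import *
st(); print(tg([558,-375,41]))"; python3 -m creep '100 0 0 1 0; 100 0 0 2 0; 100 0 0 2.4 0; 100 0 0 2.4 0; 0 0 0 2.4 0; 0 0 0 2.4 0; 0 0 0 2.4 0; 0 0 0 2.4 0; 0 0 0 2.4 0; 0 0 0 2.4 0; 0 0 0 2.4 0; 0 0 0 2.4 0'; python3 -c "
from h import *
st(); print(tg([572,208,40]))
p,d=shot('scene','m11',(180,150,380,300),4)"
```

```text
clock: 27.95
eef_pos: [548.1, -375.8, 211.9]
tcp_rot: [-3.135, -0.015, -0.012]
contact_force: [-0.2, -0.1, 0.1]
opening: 1.004
t27.95 tcp [ 548.1 -375.8  211.9] rpy [-179.6   -0.9   -0.7] F [-0.2 -0.1  0.1] M [-0.01  0.03 -0.01] op 1.004 q [-0.61  0.63  1.67  0.02  0.83 -0.61]
[0.73 0.02 1.6 ]
clock: 29.15
eef_pos: [544.4, -376.0, 191.2]
tcp_rot: [-3.133, -0.005, -0.01]
contact_force: [-31.9, 0.7, 42.1]
opening: 0.654
t29.15 tcp [ 544.4 -376.   191.2] rpy [-179.5   -0.3   -0.6] F [-31.9   0.7  42.1] M [0.17 6.38 0.02] op 0.654 q [-0.61  0.65  1.68  0.01  0.81 -0.61]
[  2.08 -58.29   0.14]
```

View pics/m11.png

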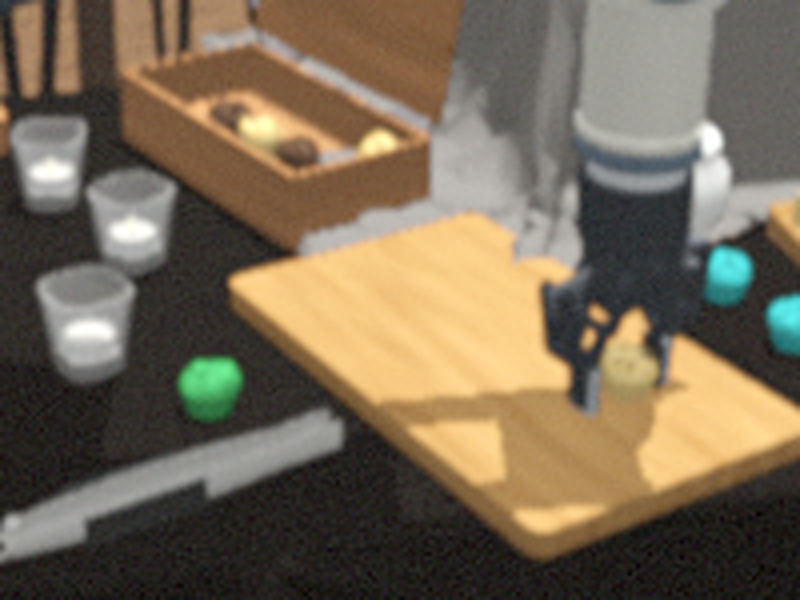

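The rear offset was off by 8 mm, and I pushed down 8 mm too far, so a finger is pressing on the board. I'll back off at once.

```bash
python3 -m creep '66 0 0 -0.5 0; 70 0 0 -1 0; 80 0 0 -1.2 0; 100 0 0 -1.2 0; 100 0 0 -1.2 0; 100 0 0 -1.2 0'; python3 -c "
from h import *
st(); print(tg([558,-375,41]))
p,d=shot('scene','m12',(280,180,380,255),8)
muf()"
```

```text
clock: 29.8
eef_pos: [544.4, -375.9, 202.6]
tcp_rot: [-3.132, -0.004, -0.01]
contact_force: [-0.7, 0.7, -0.9]
opening: 0.999
t29.80 tcp [ 544.4 -375.9  202.6] rpy [-179.5   -0.2   -0.6] F [-0.7  0.7 -0.9] M [-0.04 -0.   -0.02] op 0.999 q [-0.61  0.64  1.68  0.01  0.83 -0.61]
[1.29 0.04 0.67]
top [359.8 178.2] 27 [ 552. -360.]
scene [347.5 233.2] 72 [ 605. -366.]
scene [336.1 240.9] 134 [ 550. -378.]
scene [321.7 243.8] 65 [ 508. -367.]
```

View pics/m12.png

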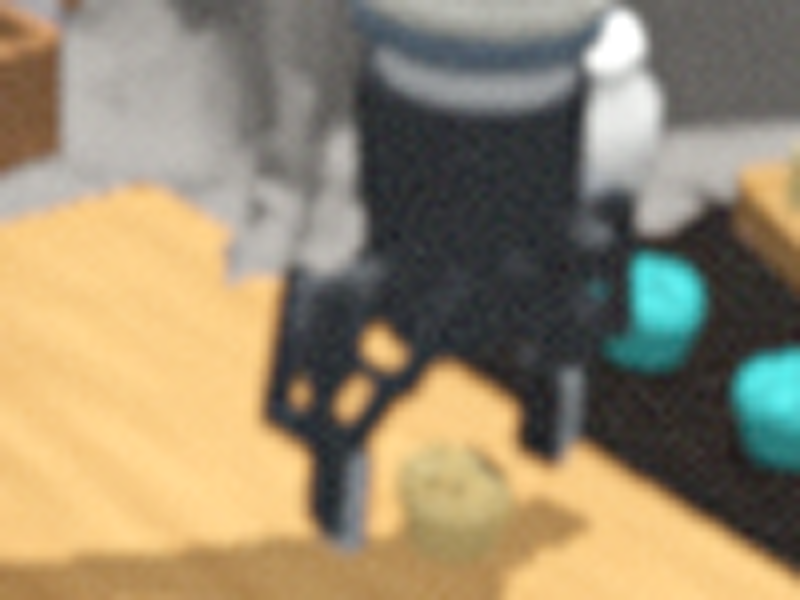

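The muffin still stands between the open fingers at (455,500), now at about (549,-375). I'll re-grip it.

```bash
python3 -m creep '100 0.4 0 0 0; 100 0.4 0 0.4 0; 100 0.4 0 0.6 0; 100 0.4 0 0.6 0; 0 0.4 0 0.6 0; 0 0.4 0 0.6 0; 0 0.4 0 0.6 0; 0 0.4 0 0.6 0; 0 0.4 0 0.6 0; 0 0.4 0 0.6 0; 0 0.4 0 0.6 0; 0 0.4 0 0.6 0; 0 0.4 0 0.6 0' 25; python3 -c "
from h import *
st(); print(tg([573,210,41]))
p,d=shot('scene','m13',(280,180,380,255),8)"
```

```text
clock: 31.25
eef_pos: [548.4, -376.1, 197.1]
tcp_rot: [-3.133, -0.005, -0.01]
contact_force: [-1.0, 1.4, 5.0]
opening: 0.427
t31.25 tcp [ 548.4 -376.1  197.1] rpy [-179.5   -0.3   -0.6] F [-1.   1.4  5. ] M [ 0.09  0.18 -0.  ] op 0.427 q [-0.61  0.65  1.67  0.01  0.82 -0.6 ]
[  1.78 -58.49   0.64]
```

View pics/m13.png

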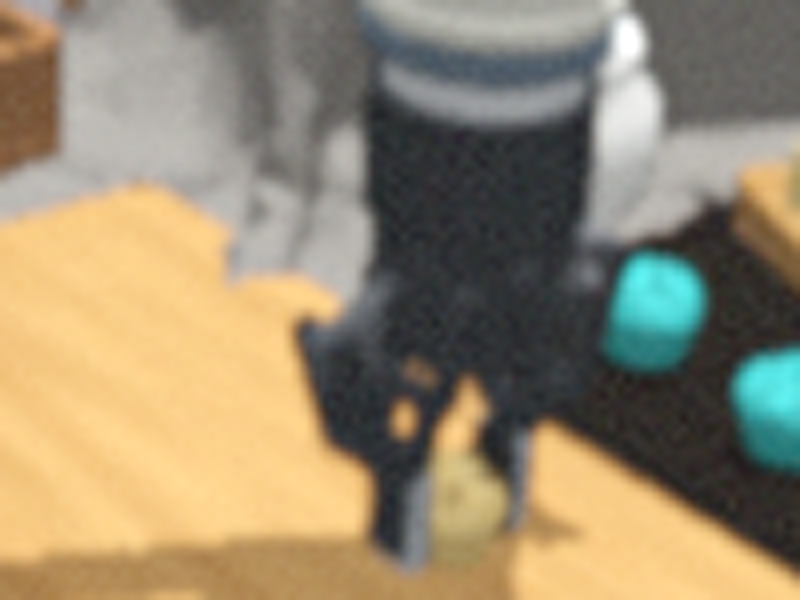

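```bash
python3 -m creep '0 0 0 -4 0; 0 0 -1 -8 0; 0 0 -5 -10 0; 0 0 -10 -10 0; 0 0.5 -15 -10 0; 0 0.5 -20 -10 0; 0 1 -25 -10 0; 0 1 -30 -10 0; 0 1.5 -35 -10 0; 0 1.8 -40 -10 0; 0 1.8 -45 -10 0; 0 1.8 -50 -10 0; 0 1.8 -55 -9 0; 0 1.8 -58.5 -7 0; 0 1.8 -58.5 -5 0; 0 1.8 -58.5 -5 0; 0 1.8 -58.5 -5 0' 25; python3 -c "
from h import *
st(); print(tg([573,210,42]))
p,d=shot('scene','m14',(180,110,380,260),4)"
```

```text
clock: 33.0
eef_pos: [572.0, 208.0, 252.1]
tcp_rot: [-3.133, -0.003, -0.01]
contact_force: [0.3, 0.7, 0.1]
opening: 0.433
t33.00 tcp [572.  208.  252.1] rpy [-179.5   -0.2   -0.6] F [0.3 0.7 0.1] M [-0.02  0.   -0.01] op 0.433 q [0.34 0.5  1.79 0.01 0.84 0.35]
[ 0.03 -0.03  5.51]
```

View pics/m14.png

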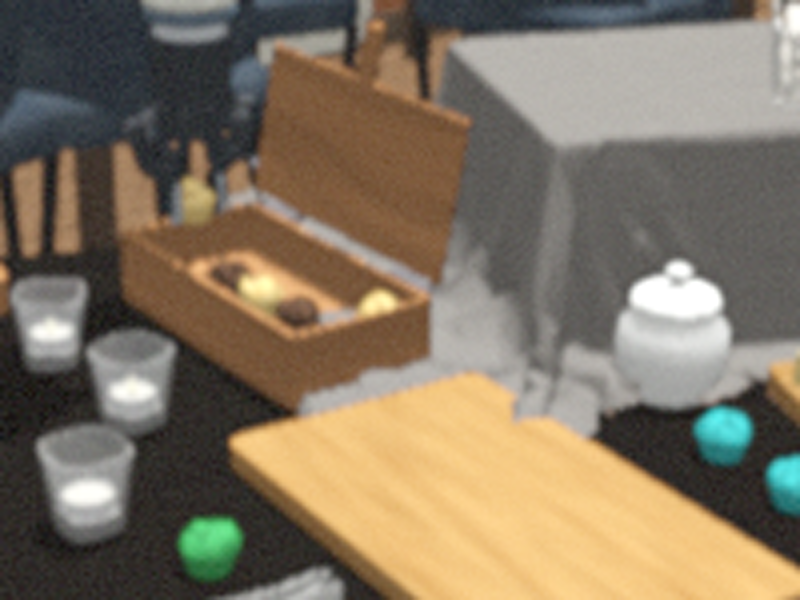

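The last muffin at (197,200) is over the left slot. I'll lower it, release and rise.

```bash
python3 -m creep '0 0 0 3 0; 0 0 0 5 0; 0 0 0 5.6 0; 0 0 0 5.6 0; 60 0 0 5.6 0; 60 0 0 5.6 0; 60 0 0 2 0; 60 0 0 -2 0; 60 0 0 -6 0; 60 0 0 -11 0; 60 0 0 -16 0; 60 0 0 -21 0; 60 0 0 -25 0; 60 0 0 -25 0'; python3 -c "
from h import *
st(); print(tg([690.4,101.8,350]))
p,d=shot('scene','m15',(180,110,380,260),4)
shot('top','m16',(130,110,400,270),2.9)"
```

```text
clock: 34.45
eef_pos: [571.8, 205.7, 510.9]
tcp_rot: [-3.129, -0.016, -0.011]
contact_force: [0.9, 0.7, 0.5]
opening: 0.598
t34.45 tcp [571.8 205.7 510.9] rpy [-179.3   -0.9   -0.6] F [0.9 0.7 0.5] M [-0.03 -0.02 -0.02] op 0.598 q [0.34 0.24 1.55 0.01 1.33 0.35]
[11.71 10.47  0.65]
```

View pics/m15.png

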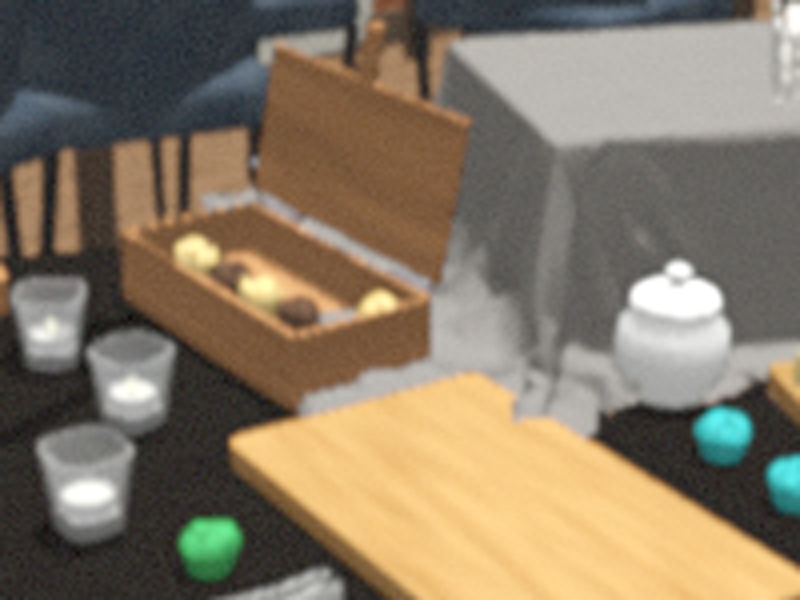

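View pics/m16.png

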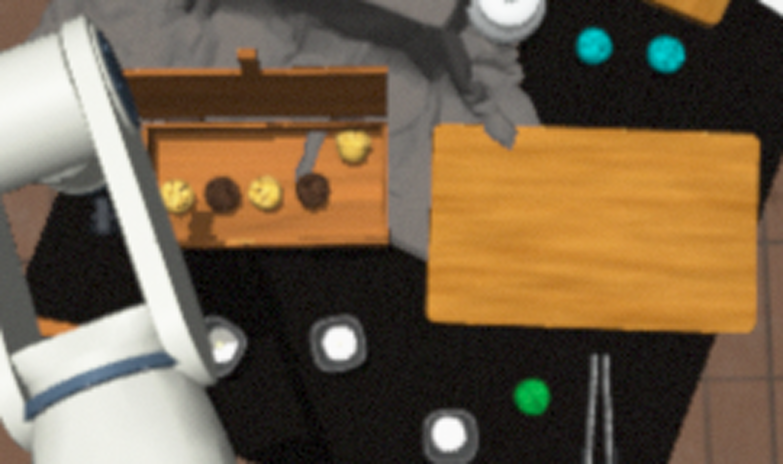

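All five muffins are in the box, at (177,195), (222,195), (265,192), (313,190) and (353,146) in the top crop. I'll check their heights and then go to the handle.

```bash
python3 -m creep '60 2 2 0 -8; 60 5 5 0 -16; 60 8 8 0 -24; 60 11.7 10.5 0 -32; 60 11.7 10.5 0 -40; 60 11.7 10.5 0 -48; 60 11.7 10.5 0 -56; 60 11.7 10.5 0 -64; 60 11.7 10.5 0 -72; 60 11.7 10.5 0 -80; 60 11.7 10.5 0 -88; 60 11.7 10.5 0 -89.8; 60 11.7 10.5 0 -89.8; 60 11.7 10.5 0 -89.8'; python3 -c "
from h import *
st(); print(tg([690.4,101.5,251]))
for n in ('scene','top'):
    p,d=grab_frame(n);W=cloud(n,d);X,Y,Z=W[...,0],W[...,1],W[...,2]
    m=((X>522)&(X<638)&(Y>-26)&(Y<232)&(Z>33)&(Z<90)).astype(np.uint8)
    k,l,s,c=cv2.connectedComponentsWithStats(m)
    for i in range(1,k):
        if s[i,4]>12: P=W[l==i]; print(n,s[i,4],P.mean(0).round(0),np.percentile(P[:,2],97).round(0))
"
```

```text
clock: 35.95
eef_pos: [686.6, 99.2, 503.3]
tcp_rot: [3.136, -0.01, 1.555]
contact_force: [0.1, -0.0, -0.6]
opening: 0.598
t35.95 tcp [686.6  99.2 503.3] rpy [179.7  -0.6  89.1] F [ 0.1 -0.  -0.6] M [0.01 0.06 0.03] op 0.598 q [ 0.14  0.39  1.36  0.01  1.38 -1.42]
[-0.01  0.23  9.74]
scene 269 [570. 116.  44.] 53.0
scene 29 [623.  -1.  54.] 61.0
top 98 [622.   1.  54.] 64.0
top 30 [575.  37.  48.] 54.0
```

```bash
python3 -c "
from h import *
shot('top','z1',(175,130,275,205),8);shot('scene','z2',(205,140,305,215),8)"
```

```text
(no output)
```

View pics/z1.png

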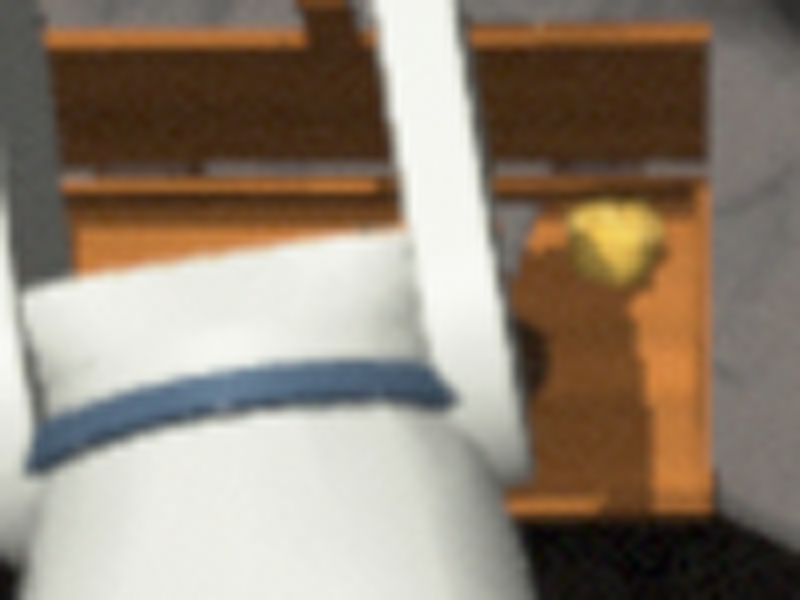

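View pics/z2.png

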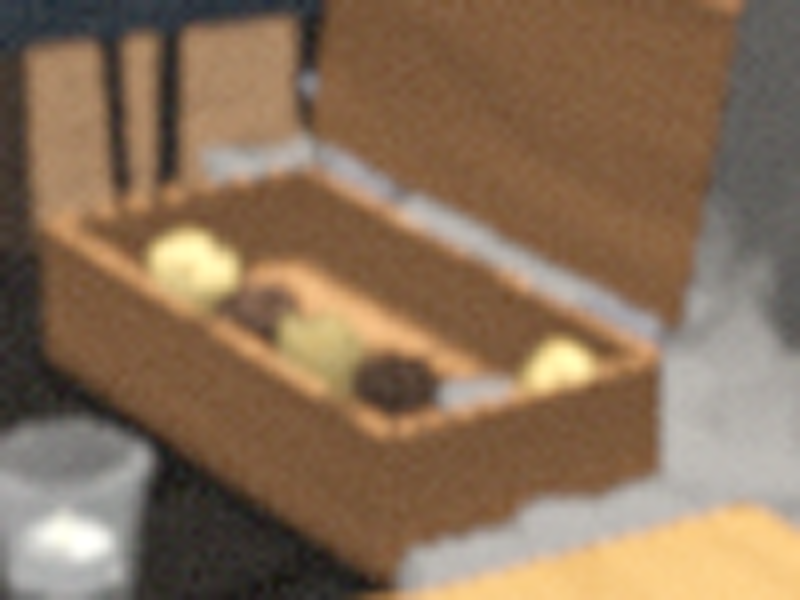

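```bash
python3 -c "
from h import *
for n in ('scene','top'):
    D=np.stack([grab_frame(n)[1] for _ in range(6)]);d=np.median(D,0)
    W=cloud(n,d);X,Y,Z=W[...,0],W[...,1],W[...,2]
    m=((X>595)&(X<641)&(Y>-27)&(Y<27)&(Z>27)&(Z<95))
    P=W[m]; print(n,len(P),P.min(0).round(),P.max(0).round(),np.sort(P[:,2])[-10:].round())
    r=(X>505)&(X<517)&(Y>-20)&(Y<200)&(Z>55); print('rim',np.median(Z[r]))
    if n=='top':
        vs,us=np.nonzero(m); print(Z[vs.min():vs.max()+1,us.min():us.max()+1].round(0).astype(int))
"
```

```text
scene 29 [610. -13.  45.] [636.  17.  60.] [56. 56. 57. 57. 57. 58. 58. 58. 59. 60.]
rim 62.37708502546691
top 102 [606. -17.  37.] [640.  20.  62.] [61. 61. 61. 61. 61. 61. 62. 62. 62. 62.]
rim 748.7474885245375
[[27 26 41 38 46 48 41 30 26 25 21 21]
 [23 37 48 52 53 55 54 51 52 51 22 22]
 [46 56 53 59 58 59 55 59 60 55 51 46]
 [50 55 58 61 61 60 58 62 61 58 54 53]
 [52 59 61 58 61 62 62 62 60 59 54 51]
 [45 54 54 60 58 61 60 60 60 57 56 46]
 [22 49 52 56 57 59 56 60 57 52 47 23]
 [22 48 50 54 53 57 55 57 55 49 45 21]
 [24 44 54 50 53 56 53 54 52 47 42 23]
 [21 21 47 50 52 53 54 49 47 43 22 21]
 [21 22 20 19 47 51 51 49 44 21 21 22]]
```

Muffin 0 lies tipped, but its top is at about 62 mm, below the 68 mm lid underside, so the lid clears it. I'll grip the handle.

```bash
python3 -m creep '50 0 0.2 3 0; 50 0 0.2 6 0; 50 0 0.2 8.5 0; 50 0 0.2 9.7 0; 50 0 0.2 9.7 0; 50 0 0.2 9.7 0; 0 0 0.2 9.7 0; 0 0 0.2 9.7 0; 0 0 0.2 9.7 0; 0 0 0.2 9.7 0; 0 0 0.2 9.7 0; 0 0 0.2 9.7 0; 0 0 0.2 9.7 0' 40; python3 -c "
from h import *
s=st(); shot('scene','z3',(180,70,380,220),4)
for t in (1.75,1.6,1.4,1.2,1.0,.8,.6,.4,.2,.1,0): print(t,tg([656.8-180*np.cos(t),101.3+.013*180*np.cos(t),72+180*np.sin(t)]))"
```

```text
clock: 38.05
eef_pos: [689.9, 100.2, 409.5]
tcp_rot: [3.131, -0.01, 1.557]
contact_force: [-1.3, 1.0, 5.6]
opening: 0.223
t38.05 tcp [689.9 100.2 409.5] rpy [179.4  -0.6  89.2] F [-1.3  1.   5.6] M [-0.36  0.08  0.04] op 0.223 q [ 0.14  0.46  1.46  0.01  1.21 -1.42]
1.75 [-0.09 -0.28  0.53]
1.6 [-0.09 -2.96  0.22]
1.4 [-0.1  -6.54  0.44]
1.2 [ -0.11 -10.02   1.36]
1.0 [ -0.14 -13.24   2.96]
0.8 [ -0.16 -16.08   5.16]
0.6 [ -0.19 -18.42   7.88]
0.4 [ -0.23 -20.18  11.02]
0.2 [ -0.26 -21.28  14.44]
0.1 [ -0.28 -21.57  16.22]
0 [ -0.3  -21.68  18.01]
```

View pics/z3.png

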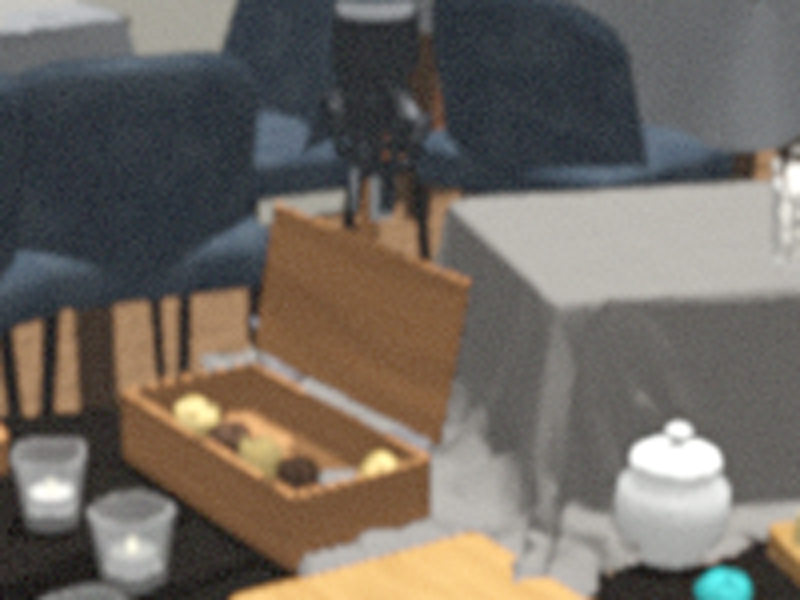

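```bash
python3 -c "
from h import *
s=sense();R=Ro.from_euler('xyz',s['tcp_rot']).as_matrix()
f=lambda t: 18.45*np.array([-np.cos(t),.013*np.cos(t),np.sin(t)])
for t in np.arange(1.7,-0.01,-.1): print(round(t,2),(R.T@(f(t)-f(1.75))).round(1))"
```

```text
1.7 [ 0.  -0.9 -0.2]
1.6 [-0.  -2.7 -0.3]
1.5 [-0.  -4.6 -0.3]
1.4 [-0.  -6.4 -0.1]
1.3 [-0.  -8.2  0.3]
1.2 [ -0.  -10.    0.9]
1.1 [ -0.  -11.7   1.6]
1.0 [ -0.  -13.3   2.5]
0.9 [ -0.1 -14.8   3.5]
0.8 [ -0.1 -16.2   4.7]
0.7 [ -0.1 -17.5   6.1]
0.6 [ -0.1 -18.6   7.5]
0.5 [ -0.1 -19.6   9.1]
0.4 [ -0.1 -20.4  10.8]
0.3 [ -0.2 -21.1  12.5]
0.2 [ -0.2 -21.5  14.3]
0.1 [ -0.2 -21.8  16.1]
-0.0 [ -0.2 -21.9  17.9]
```

Ease the lid down, about half a radian per second in the first part, 0.1 rad per row pair.

```bash
python3 -m creep '0 0 -0.9 -0.2 0; 0 0 -1.8 -0.3 0; 0 0 -2.7 -0.3 0; 0 0 -3.6 -0.3 0; 0 0 -4.6 -0.3 0; 0 0 -5.5 -0.2 0; 0 0 -6.4 -0.1 0; 0 0 -7.3 0.1 0; 0 0 -8.2 0.3 0; 0 0 -9.1 0.6 0; 0 0 -10 0.9 0; 0 0 -10.9 1.2 0; 0 0 -11.7 1.6 0; 0 0 -12.5 2 0; 0 0 -13.3 2.5 0; 0 0 -14.1 3 0; 0 0 -14.8 3.5 0; 0 0 -14.8 3.5 0; 0 0 -14.8 3.5 0' 50; python3 -c "
from h import *
s=st(); shot('scene','z4',(180,70,380,220),4)
R=Ro.from_euler('xyz',s['tcp_rot']).as_matrix()
g=s['eef_pos']+155*R[:,2]; r=np.array([656.8-g[0],g[2]-72]); print('grasp r',np.hypot(*r),'ang',np.arctan2(r[1],r[0]))
f=lambda t: 18.3*np.array([-np.cos(t),.013*np.cos(t),np.sin(t)])
for t in np.arange(.9,-0.01,-.1): print(round(t,2),(R.T@(f(t)-f(.9))).round(1))"
```

```text
clock: 40.0
eef_pos: [541.7, 102.5, 372.5]
tcp_rot: [3.133, -0.01, 1.557]
contact_force: [-4.1, -1.3, 4.4]
opening: 0.226
t40.00 tcp [541.7 102.5 372.5] rpy [179.5  -0.6  89.2] F [-4.1 -1.3  4.4] M [-0.34  0.47 -0.11] op 0.226 q [ 0.18  0.27  1.83  0.01  1.03 -1.38]
grasp r 184.69414462412735 ang 0.9076224752569761
0.9 [0. 0. 0.]
0.8 [-0.  -1.4  1.2]
0.7 [-0.  -2.6  2.5]
0.6 [-0.  -3.8  4. ]
0.5 [-0.1 -4.7  5.5]
0.4 [-0.1 -5.5  7.2]
0.3 [-0.1 -6.2  8.9]
0.2 [-0.1 -6.7 10.6]
0.1 [-0.1 -6.9 12.4]
0.0 [-0.1 -7.  14.3]
```

View pics/z4.png

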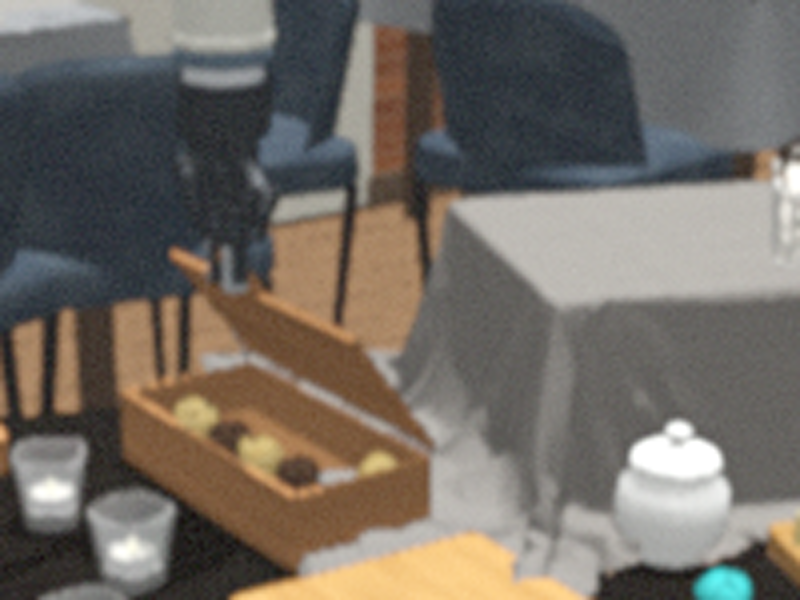

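```bash
python3 -m creep '0 0 -0.7 0.6 0; 0 0 -1.4 1.2 0; 0 0 -2 1.8 0; 0 0 -2.6 2.5 0; 0 0 -3.2 3.2 0; 0 0 -3.8 4 0; 0 0 -4.3 4.8 0; 0 0 -4.7 5.5 0; 0 0 -5.1 6.3 0; 0 0 -5.5 7.2 0; 0 0 -5.9 8 0; 0 0 -6.2 8.9 0; 0 0 -6.5 9.8 0; 0 0 -6.7 10.6 0; 0 0 -6.8 11.3 0; 0 0 -6.9 12 0; 0 0 -6.9 12.4 0; 0 0 -6.9 12.4 0'; python3 -c "
from h import *
s=st(); shot('scene','z5',(180,70,380,220),4)
R=Ro.from_euler('xyz',s['tcp_rot']).as_matrix()
g=s['eef_pos']+155*R[:,2]; print('g',g.round(1)); r=np.array([656.8-g[0],g[2]-72]); print('grasp r',np.hypot(*r),'ang',np.arctan2(r[1],r[0]))"
```

```text
clock: 41.85
eef_pos: [472.7, 103.9, 246.4]
tcp_rot: [3.137, -0.008, 1.557]
contact_force: [-4.9, -8.4, -1.4]
opening: 0.223
t41.85 tcp [472.7 103.9 246.4] rpy [179.7  -0.5  89.2] F [-4.9 -8.4 -1.4] M [-1.25  0.34 -0.03] op 0.223 q [ 0.21  0.36  2.06  0.01  0.71 -1.35]
g [473.5 105.1  91.4]
grasp r 184.37208944682507 ang 0.10542701194602214
```

View pics/z5.png

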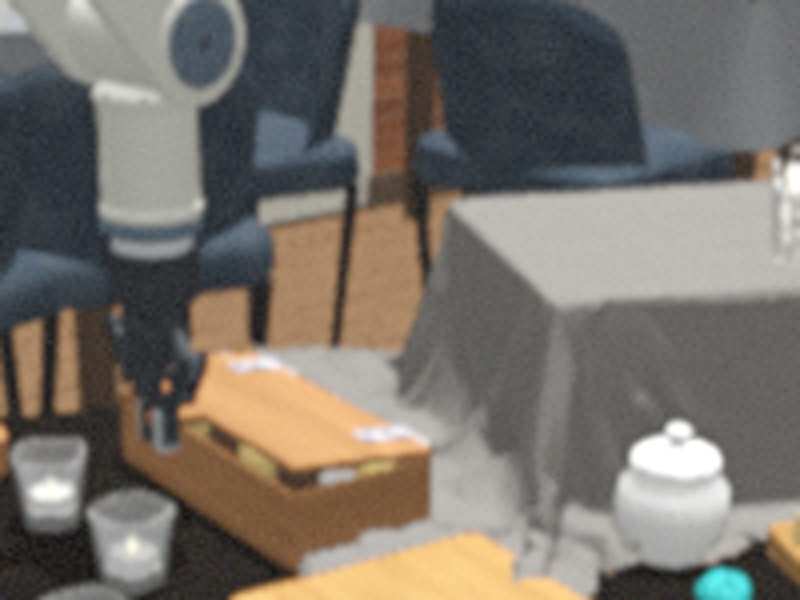

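The lid is at about 0.1 rad, with a thin gap all along the front. I'll take the last 19 mm slowly.

```bash
python3 -m creep '0 0 0 0.3 0; 0 0 0 0.6 0; 0 0 0 0.9 0; 0 0 0 1.1 0; 0 0 0 1.3 0; 0 0 0 1.5 0; 0 0 0 1.6 0; 0 0 0 1.7 0; 0 0 0 1.8 0; 0 0 0 1.9 0; 0 0 0 1.9 0; 0 0 0 1.9 0'; python3 -c "
from h import *
s=st(); shot('scene','z6',(180,100,330,213),5)
R=Ro.from_euler('xyz',s['tcp_rot']).as_matrix()
g=s['eef_pos']+155*R[:,2]; print('g',g.round(1))"
```

```text
clock: 43.1
eef_pos: [472.0, 103.9, 226.9]
tcp_rot: [3.139, -0.007, 1.557]
contact_force: [-5.3, -2.5, -1.5]
opening: 0.224
t43.10 tcp [472.  103.9 226.9] rpy [179.9  -0.4  89.2] F [-5.3 -2.5 -1.5] M [-0.5   0.27 -0.04] op 0.224 q [ 0.21  0.4   2.07  0.01  0.67 -1.35]
g [472.3 105.1  71.9]
```

View pics/z6.png

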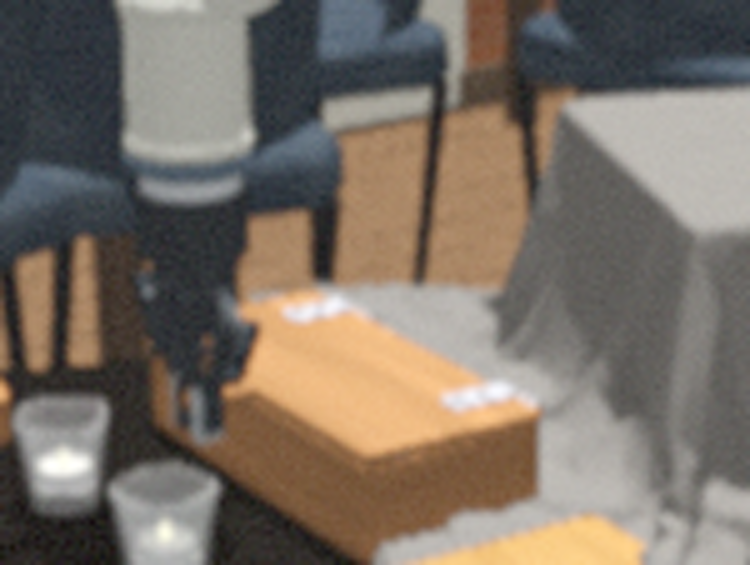

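The gap is gone. I'll press lightly until the rim carries the lid, then release.

```bash
python3 -m creep '0 0 0 0.1 0; 0 0 0 0.2 0; 0 0 0 0.2 0; 0 0 0 0.2 0';python3 -c "
from h import *
st()"
```

```text
clock: 43.55
eef_pos: [471.9, 103.9, 224.8]
tcp_rot: [3.139, -0.007, 1.557]
contact_force: [-2.4, -3.5, -1.6]
opening: 0.221
t43.55 tcp [471.9 103.9 224.8] rpy [179.9  -0.4  89.2] F [-2.4 -3.5 -1.6] M [-0.48 -0.09 -0.03] op 0.221 q [ 0.21  0.4   2.07  0.01  0.67 -1.35]
```

```bash
python3 -m creep '0 0 0 0.1 0; 0 0 0 0.2 0; 0 0 0 0.2 0; 0 0 0 0.2 0';python3 -c "
from h import *
st()
d=np.median(np.stack([grab_frame('scene')[1] for _ in range(4)]),0);W=cloud('scene',d);X,Y,Z=W[...,0],W[...,1],W[...,2]
for lo,hi in ((520,560),(560,600),(600,640)):
    m=(X>lo)&(X<hi)&(Y>-25)&(Y<70)&(Z>60)&(Z<110); print(lo,np.median(Z[m]).round(1),m.sum())"
```

```text
clock: 43.95
eef_pos: [472.0, 103.9, 222.9]
tcp_rot: [3.139, -0.007, 1.557]
contact_force: [-4.0, -2.7, 3.2]
opening: 0.225
t43.95 tcp [472.  103.9 222.9] rpy [179.9  -0.4  89.2] F [-4.  -2.7  3.2] M [-0.5   0.07 -0.06] op 0.225 q [ 0.21  0.4   2.07  0.01  0.66 -1.35]
520 74.8 135
560 74.7 138
600 75.1 127
```

```bash
python3 -m creep '0 0 0 0.15 0; 0 0 0 0.15 0; 0 0 0 0.15 0; 0 0 0 0.15 0';python3 -c "
from h import *
st()"
```

```text
clock: 44.55
eef_pos: [472.0, 104.0, 222.7]
tcp_rot: [3.139, -0.007, 1.557]
contact_force: [-8.7, -4.5, 22.6]
opening: 0.224
t44.55 tcp [472.  104.  222.7] rpy [179.9  -0.4  89.2] F [-8.7 -4.5 22.6] M [-0.69  0.95 -0.04] op 0.224 q [ 0.21  0.4   2.07  0.01  0.66 -1.35]
```

The lid is seated: 22 N of reaction, flat at about 75 mm. I'll release and rise.

```bash
python3 -m creep '0 0 0 0 0; 45 0 0 0 0; 45 0 0 0 0; 45 0 0 0 0; 45 0 0 -4 0; 45 0 0 -8 0; 45 0 0 -12 0; 45 0 0 -13 0; 45 0 0 -13 0';python3 -c "
from h import *
st();print(tg([398.5,330,195]))
p,d=shot('scene','y1',(130,100,330,250),4)
W=cloud('scene',d);X,Y,Z=W[...,0],W[...,1],W[...,2]
for lo,hi in ((520,560),(560,600),(600,640)):
    m=(X>lo)&(X<hi)&(Y>-25)&(Y<70)&(Z>60)&(Z<110); print(lo,np.median(Z[m]).round(1),m.sum())"
```

```text
clock: 45.45
eef_pos: [472.3, 103.2, 354.3]
tcp_rot: [3.135, -0.008, 1.557]
contact_force: [0.4, -0.2, -1.6]
opening: 0.454
t45.45 tcp [472.3 103.2 354.3] rpy [179.6  -0.5  89.2] F [ 0.4 -0.2 -1.6] M [-0.09  0.    0.03] op 0.454 q [ 0.21  0.19  1.98  0.01  0.96 -1.35]
[22.44 -7.79  0.57]
520 74.8 141
560 74.8 130
600 75.3 125
```

View pics/y1.png

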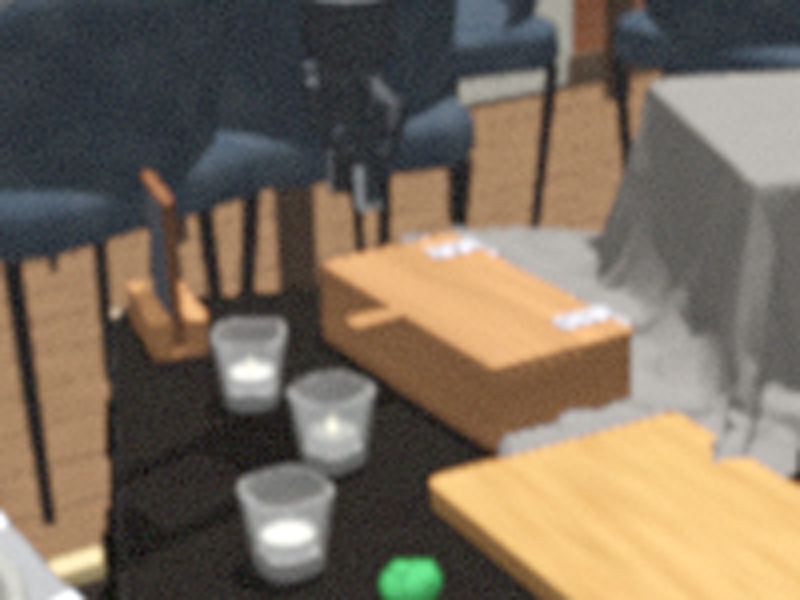

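The lid is shut at (480,300) with the handle free at (375,318). I'll move over the menu board, whose top is at (158,185).

```bash
python3 -m creep '45 3 -1 0 8; 45 6 -2 0 16; 45 9 -3 0 24; 45 12 -4 0 32; 45 15 -5.5 0 40; 45 18 -6.5 0 48; 45 21 -7.5 0 56; 45 22.4 -7.8 0 64; 45 22.4 -7.8 0 72; 45 22.4 -7.8 0 80; 45 22.4 -7.8 0 88; 45 22.4 -7.8 0 96; 45 22.4 -7.8 0 101.9; 45 22.4 -7.8 0 101.9; 45 22.4 -7.8 0 101.9; 45 22.4 -7.8 0 101.9';python3 -c "
from h import *
st();print(tg([398.5,330,122]))
p,d=shot('scene','y2',(130,90,250,180),6)
for n in ('top','scene'):
    d=np.median(np.stack([grab_frame(n)[1] for _ in range(4)]),0)
    W=cloud(n,d);X,Y,Z=W[...,0],W[...,1],W[...,2]
    m=(X>340)&(X<470)&(Y>230)&(Y<420)&(Z>100)&(Z<152); P=W[m]
    if len(P)>8: print(n,len(P),cv2.minAreaRect(P[:,:2].astype(np.float32)),P[:,2].max())"
```

```text
clock: 47.1
eef_pos: [396.6, 328.0, 353.3]
tcp_rot: [-3.134, -0.001, -0.219]
contact_force: [1.1, 0.0, 0.9]
opening: 0.449
t47.10 tcp [396.6 328.  353.3] rpy [-1.796e+02 -1.000e-01 -1.250e+01] F [1.1 0.  0.9] M [ 0.02 -0.03 -0.  ] op 0.449 q [0.69 0.24 1.92 0.   0.98 0.9 ]
[ 0.12 -0.07  7.63]
top 82 ((394.4876708984375, 313.9284362792969), (56.43317794799805, 10.225400924682617), 77.29688262939453) 150.78322482420683
scene 113 ((400.13311767578125, 326.93316650390625), (91.69198608398438, 11.380107879638672), 77.4452133178711) 145.6228707727678
```

View pics/y2.png

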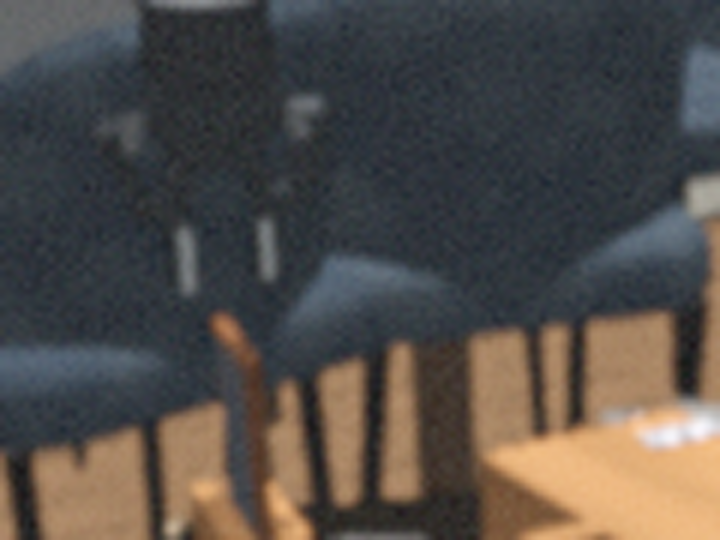

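The open fingers straddle the board's top edge at (235,325). I'll go down and grip.

```bash
python3 -m creep '45 0.1 0 3 0; 45 0.1 0 6 0; 45 0.1 0 7.6 0; 45 0.1 0 7.6 0; 45 0.1 0 7.6 0; 0 0.1 0 7.6 0; 0 0.1 0 7.6 0; 0 0.1 0 7.6 0; 0 0.1 0 7.6 0; 0 0.1 0 7.6 0; 0 0.1 0 7.6 0; 0 0.1 0 7.6 0; 0 0.1 0 7.6 0; 0 0.1 0 7.6 0' 40;python3 -c "
from h import *
st()"; python3 -m creep '0 0 0 -2 0; 0 0 0 -4 0; 0 0 0 -6 0; 0 0 0 -8 0; 0 0 0 -10 0; 0 0 0 -12 0; 0 0 0 -12 0; 0 0 0 -12 0';python3 -c "
from h import *
st()
shot('scene','y3',(130,60,280,172),5)"
```

```text
clock: 48.95
eef_pos: [398.5, 328.8, 279.4]
tcp_rot: [-3.131, -0.004, -0.221]
contact_force: [0.4, -0.8, 7.3]
opening: 0.113
t48.95 tcp [398.5 328.8 279.4] rpy [-179.4   -0.2  -12.7] F [ 0.4 -0.8  7.3] M [-0.1  -0.03  0.04] op 0.113 q [0.69 0.35 1.97 0.   0.81 0.9 ]
clock: 49.75
eef_pos: [397.6, 327.6, 399.3]
tcp_rot: [-3.131, -0.004, -0.221]
contact_force: [0.0, 1.0, -1.6]
opening: 0.111
t49.75 tcp [397.6 327.6 399.3] rpy [-179.4   -0.2  -12.7] F [ 0.   1.  -1.6] M [-0.05  0.04  0.04] op 0.111 q [0.69 0.18 1.87 0.   1.07 0.9 ]
```

View pics/y3.png

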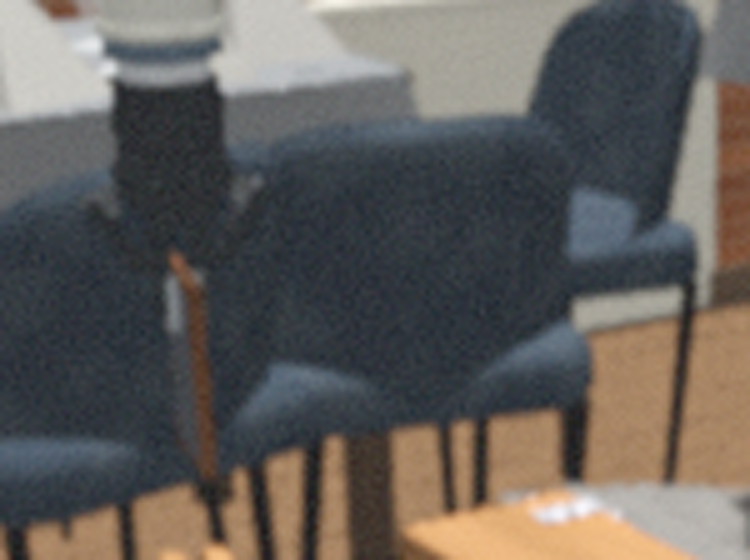

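The menu board is out of the stand and hangs straight, with its top at (185,265) and foot at (208,475). I'll move it to the box front, right of the handle.

```bash
python3 -c "
from h import *
print(to([487.5,28,380]))"
```

```text
[15.35 27.26  1.65]
```

```bash
python3 -m creep '0 2 4 0 -2; 0 4 8 0 -4; 0 6 12 0 -6; 0 8 16 0 -8; 0 11 20 0 -10; 0 13 24 0 -11.9; 0 15.3 27.2 0 -11.9; 0 15.3 27.2 1.6 -11.9; 0 15.3 27.2 1.6 -11.9; 0 15.3 27.2 1.6 -11.9; 0 15.3 27.2 1.6 -11.9; 0 15.3 27.2 1.6 -11.9';python3 -c "
from h import *
st();print(to([487.5,28,290]),to([487.5,28,274]))
shot('scene','y4',(160,90,310,202),5);shot('top','y5',(160,130,310,242),5)"
```

```text
clock: 51.0
eef_pos: [487.1, 29.4, 380.9]
tcp_rot: [-3.133, -0.005, -0.012]
contact_force: [-0.1, 1.5, -0.2]
opening: 0.111
t51.00 tcp [487.1  29.4 380.9] rpy [-179.5   -0.3   -0.7] F [-0.1  1.5 -0.2] M [-0.01  0.01 -0.  ] op 0.111 q [0.05 0.16 1.95 0.01 1.02 0.06]
[-0.01  0.22  9.09] [-0.02  0.24 10.69]
```

View pics/y4.png

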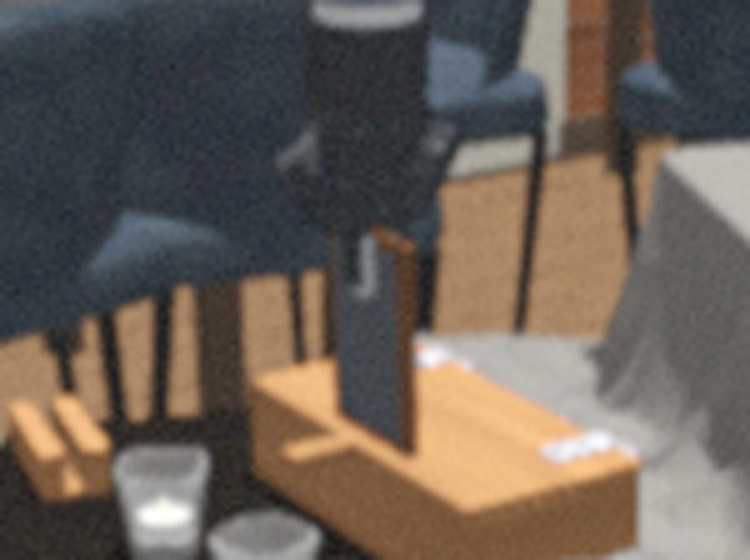

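View pics/y5.png

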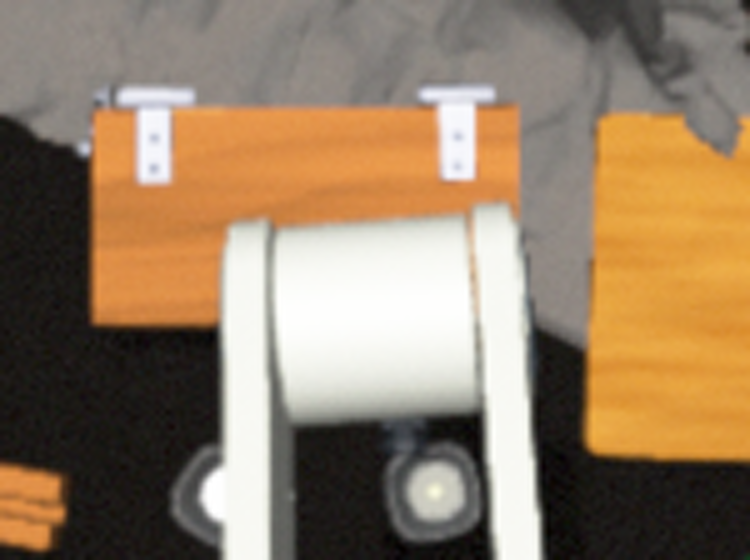

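Board (375,340) is clear of everything. I'll check its actual plane against the box before lowering.

```bash
python3 -c "
from h import *
d=np.median(np.stack([grab_frame('scene')[1] for _ in range(5)]),0)
W=cloud('scene',d);X,Y,Z=W[...,0],W[...,1],W[...,2]
m=(X>465)&(X<497)&(Y>-40)&(Y<90)&(Z>125)&(Z<210)
P=W[m];A=np.c_[P[:,1],P[:,2]-108,np.ones(len(P))];print('board front face x=',np.linalg.lstsq(A,P[:,0],rcond=None)[0],len(P),P.min(0).round(),P.max(0).round())
m=(X>480)&(X<525)&(Y>-30)&(Y<70)&(Z>15)&(Z<60)
P=W[m];A=np.c_[P[:,1],P[:,2]-40,np.ones(len(P))];print('box front x=',np.linalg.lstsq(A,P[:,0],rcond=None)[0],len(P),np.median(P[:,0]))
m=(X>380)&(X<470)&(Y>80)&(Y<130)&(Z>60)&(Z<85)
"
```

```text
board front face x= [-2.76215322e-02 -1.82326168e-02  4.86051893e+02] 429 [476. -16. 125.] [494.  77. 210.]
box front x= [ 1.19356338e-02 -2.82079021e-03  5.12020524e+02] 203 512.2144808935257
```

The gap will be about 17 mm, as planned (about a 12.5° lean). I'll lower it.

```bash
python3 -m creep '0 0 0.2 3 0; 0 0 0.2 6 0; 0 0 0.2 8 0; 0 0 0.2 9.3 0; 0 0 0.2 9.9 0; 0 0 0.2 10.3 0; 0 0 0.2 10.5 0; 0 0 0.2 10.5 0; 0 0 0.2 10.5 0';python3 -c "
from h import *
st()
shot('scene','y6',(160,90,310,202),5)"
```

```text
clock: 52.25
eef_pos: [488.0, 27.8, 276.3]
tcp_rot: [-3.133, -0.006, -0.013]
contact_force: [0.9, -0.5, -1.5]
opening: 0.111
t52.25 tcp [488.   27.8 276.3] rpy [-179.5   -0.4   -0.8] F [ 0.9 -0.5 -1.5] M [-0.   -0.01  0.03] op 0.111 q [0.05 0.32 2.03 0.01 0.79 0.06]
```

View pics/y6.png

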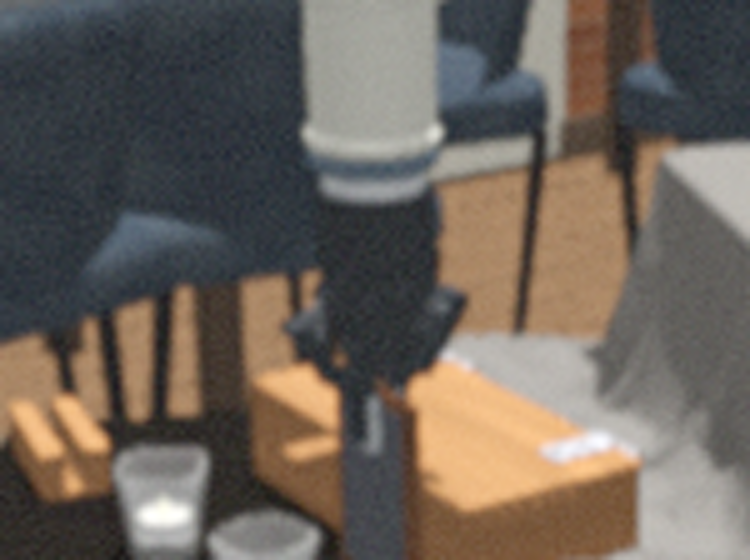

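```bash
python3 -m creep '0 0 0 0.1 0; 0 0 0 0.2 0; 0 0 0 0.3 0; 0 0 0 0.3 0; 0 0 0 0.3 0';python3 -c "
from h import *
st()"
```

```text
clock: 52.8
eef_pos: [488.1, 27.8, 273.4]
tcp_rot: [-3.133, -0.007, -0.013]
contact_force: [-0.1, -1.5, 2.3]
opening: 0.111
t52.80 tcp [488.1  27.8 273.4] rpy [-179.5   -0.4   -0.8] F [-0.1 -1.5  2.3] M [-0.07  0.07 -0.01] op 0.111 q [0.05 0.32 2.03 0.01 0.78 0.06]
```

The board stands on the table (about 4 N). I'll open a little around it and check that it still stands.

```bash
python3 -m creep '15 0 0 0 0; 20 0 0 0 0; 30 0 0 0 0; 45 0 0 0 0; 45 0 0 0 0; 45 0 0 0 0';python3 -c "
from h import *
st()
shot('scene','x1',(180,120,300,210),6)"
```

```text
clock: 53.4
eef_pos: [488.1, 27.8, 273.4]
tcp_rot: [-3.133, -0.007, -0.013]
contact_force: [0.3, -0.3, 0.1]
opening: 0.453
t53.40 tcp [488.1  27.8 273.4] rpy [-179.5   -0.4   -0.8] F [ 0.3 -0.3  0.1] M [ 0.   -0.01 -0.02] op 0.453 q [0.05 0.32 2.03 0.01 0.78 0.06]
```

View pics/x1.png

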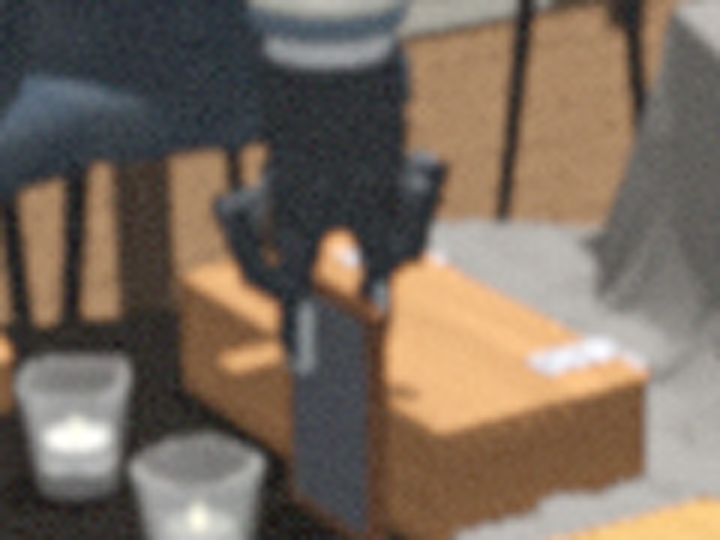

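The board stands on its own between the open fingers (top edge (345,300), foot (335,510)). I'll tip it gently towards the box with the near finger.

```bash
python3 -m creep '45 0.4 0 0 0; 45 0.8 0 0 0; 45 1.1 0 0 0; 45 1.3 0 0 0; 45 1.5 0 0 0; 45 1.7 0 0 0; 45 1.9 0 0 0; 45 2.1 0 0 0; 45 2.3 0 0 0; 45 2.5 0 0 0; 45 2.7 0 0 0; 45 2.9 0 0 0; 45 3.1 0 0 0; 45 3.1 0 0 0';python3 -c "
from h import *
st()
shot('scene','x2',(180,120,300,210),6)"
```

```text
clock: 54.85
eef_pos: [519.4, 27.4, 273.7]
tcp_rot: [-3.133, -0.007, -0.013]
contact_force: [-0.9, 0.1, 0.5]
opening: 0.451
t54.85 tcp [519.4  27.4 273.7] rpy [-179.5   -0.4   -0.8] F [-0.9  0.1  0.5] M [-0.01  0.05 -0.03] op 0.451 q [0.05 0.36 1.97 0.01 0.8  0.05]
```

View pics/x2.png

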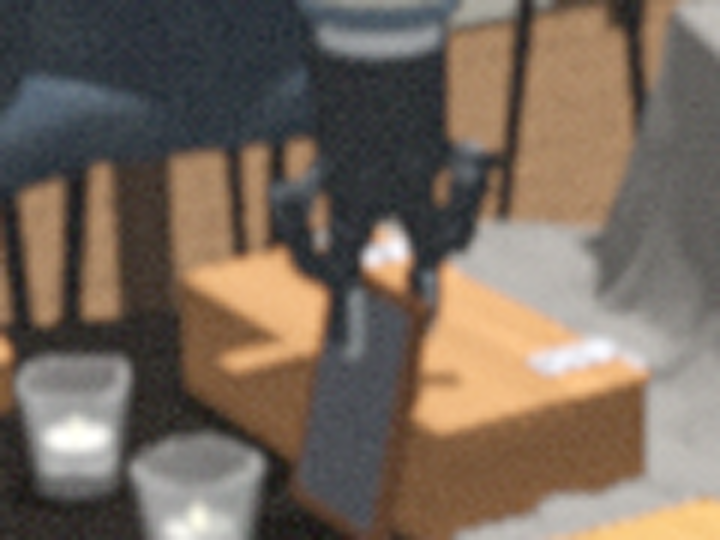

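```bash
cat >> h.py <<'E'
def lean():
    d=np.median(np.stack([grab_frame('scene')[1] for _ in range(5)]),0)
    W=cloud('scene',d);X,Y,Z=W[...,0],W[...,1],W[...,2]
    u0,v0=proj('scene',[485,30,40])
    p,_=grab_frame('scene'); 
    m=(Y>-10)&(Y<72)&(Z>12)&(Z<95)&(X>470)&(X<515)&(p.max(2)<110)
    m=cv2.erode(m.astype(np.uint8),np.ones((3,3)))>0
    P=W[m];A=np.c_[P[:,1]-30,P[:,2],np.ones(len(P))];c=np.linalg.lstsq(A,P[:,0],rcond=None)[0]
    print('x=%.4f(y-30)+%.4f z+%.1f'%tuple(c),len(P),'lean deg',np.degrees(np.arctan(c[1])).round(1))
E
python3 -c "
from h import *
lean()"; python3 -m creep '45 0.2 0 0 0; 45 0.4 0 0 0; 45 0.6 0 0 0; 45 0.6 0 0 0';python3 -c "
from h import *
st();lean()"
```

```text
x=0.0181(y-30)+0.2218 z+485.0 259 lean deg 12.5
clock: 55.6
eef_pos: [525.4, 27.3, 273.7]
tcp_rot: [-3.133, -0.007, -0.013]
contact_force: [0.3, -0.6, -0.5]
opening: 0.446
t55.60 tcp [525.4  27.3 273.7] rpy [-179.5   -0.4   -0.8] F [ 0.3 -0.6 -0.5] M [-0.03  0.03  0.  ] op 0.446 q [0.05 0.37 1.96 0.01 0.81 0.05]
x=0.0210(y-30)+0.2426 z+483.4 259 lean deg 13.6
```

The board rests on the lid edge at about 13° with no force on the tool. I'll centre the fingers, open them and lift away.

```bash
python3 -m creep '45 -0.3 0 0 0; 55 -0.5 0 0 0; 65 -0.6 0 0 0; 75 -0.6 0 0 0; 75 -0.6 0 0 0; 75 -0.6 0 -1 0; 75 -0.6 0 -3 0; 75 -0.6 0 -5 0; 75 -0.6 0 -8 0; 75 -0.6 0 -12 0; 75 -0.6 0 -16 0; 75 -0.6 0 -16 0';python3 -c "
from h import *
st();lean()
shot('scene','x3',(150,120,310,240),5)"
```

```text
clock: 57.1
eef_pos: [519.3, 26.0, 439.9]
tcp_rot: [-3.132, -0.016, -0.013]
contact_force: [0.7, 0.3, 0.4]
opening: 0.751
t57.10 tcp [519.3  26.  439.9] rpy [-179.5   -0.9   -0.8] F [0.7 0.3 0.4] M [-0.02  0.01 -0.01] op 0.751 q [0.04 0.15 1.82 0.01 1.15 0.05]
x=0.0140(y-30)+0.2423 z+483.4 261 lean deg 13.6
```

View pics/x3.png

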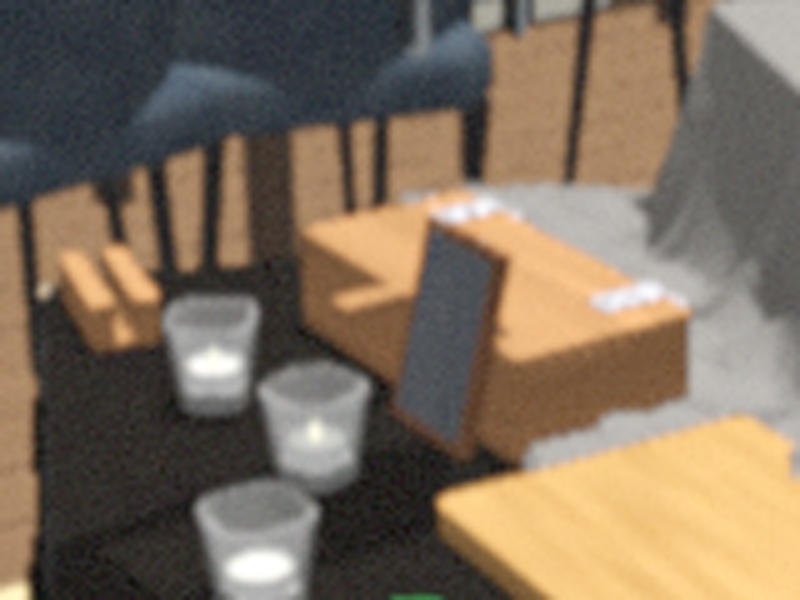

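The board leans at (450,340), right of the handle at (365,300), and the glasses are untouched. I'll move the arm aside for a last top check.

```bash
python3 -m creep '75 -2 -5 0 0; 75 -5 -10 0 0; 75 -8 -15 0 0; 75 -10 -20 0 0; 75 -12 -25 0 0; 75 -14 -30 0 0; 75 -14 -33 0 0; 75 -14 -33 0 0; 75 -14 -33 0 0; 75 -14 -33 0 0';python3 -c "
from h import *
st();lean()
p,d=shot('top','x4',(120,110,400,280),2.8)
W=cloud('top',d);X,Y,Z=W[...,0],W[...,1],W[...,2]
for lo,hi in ((525,560),(560,600),(600,640)):
    m=(X>lo)&(X<hi)&(Y>-25)&(Y<230)&(Z>60)&(Z<110); print(lo,np.median(Z[m]).round(1),m.sum())
for uv in((204,229),(247,229),(285,260)): print(W[uv[1],uv[0]].round(0))
muf()"
```

```text
clock: 58.45
eef_pos: [381.9, 357.0, 433.8]
tcp_rot: [-3.135, -0.003, -0.013]
contact_force: [1.4, -0.1, 0.7]
opening: 0.751
t58.45 tcp [381.9 357.  433.8] rpy [-179.6   -0.2   -0.7] F [ 1.4 -0.1  0.7] M [-0.01 -0.02  0.03] op 0.751 q [0.75 0.16 1.82 0.   1.15 0.76]
x=0.0230(y-30)+0.2393 z+483.4 265 lean deg 13.5
525 77.3 810
560 77.4 933
600 77.5 933
[395. 168.  28.]
[392.  23.  35.]
[ 284. -103.   25.]
```

View pics/x4.png

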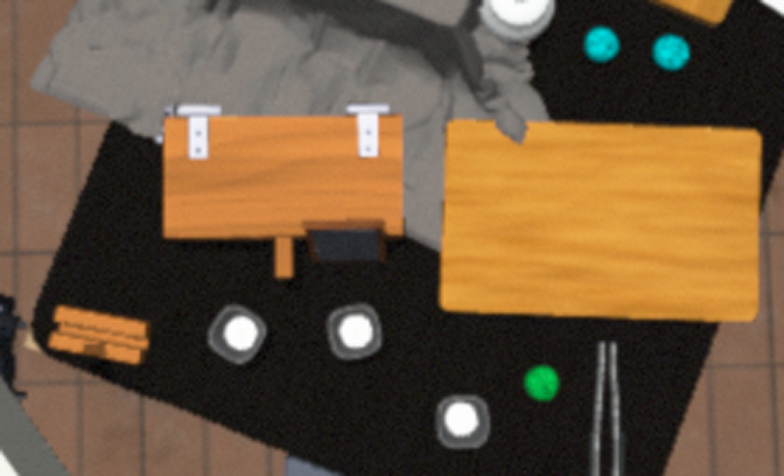

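The final top view shows the lid shut flat (283,178) and the menu board leaning at (345,240), right of the handle (284,258). The serving board is empty, and the glasses and look-alikes haven't moved. I'll hand it in.

```bash
python3 -c "
from rig import sign_off
print(sign_off())"
```

```text
the job is handed in; nothing more can be done
None
```

I finished the job and handed it in at about 58 s. No verdict is reported, so the results below are my own checks.

**What I did:**
- I opened the lid to its stop; it measured about 1.75 rad and stayed up.
- I put all five muffins in the box.
- I eased the lid down by hand and held it until it pressed on the rim.
- I took the menu board out of its stand and leaned it on its short edge against the box front, right of the handle.

**Last checks:**
- **Lid:** flat, with its top at 75–77 mm over its whole depth.
- **Menu board:** leans at about 13.5°, steady after I let go.
- **Serving board:** empty.
- **Bystanders:** all three glasses, including the two tealights, read where they started within 1–2 mm. The green and turquoise look-alikes were not touched.

**What went less well:**
- **Last muffin:** on the first try a finger pressed on the serving board; the wrist read about 42 N down and 32 N sideways. I backed off and gripped again. The muffin moved about 9 mm and stayed upright. The limit is 40 N for the arm or gripper body; this was a fingertip.
- **Tipped muffin:** one muffin was knocked inside the box, possibly the announced disturbance, and lies on its side. Its top was about 62 mm, below the lid's underside at 68 mm.
- **Camera disagreement:** the top and scene cameras differed by about 2–3 mm in height and up to 7 mm sideways. I allowed for this.

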